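Put the hand and foot kit away in its drawer

ROBOT

A 6-joint arm with a two-finger parallel gripper is mounted at the origin on the work surface. World frame = base frame: x ahead of the robot, y to its left, z up, the work surface at z = 0. Lengths are in m, angles in rad, forces in N, time in s.
With the tool pointing down it reaches from about 0.35 to 0.875 m from the base axis. Payload 4.2 kg.
Tool frame: the origin (TCP) lies on the centre line of the jaws, within the pads' length; the fingertips stand 19 mm ahead of it and the grasp point (between the pads) is the TCP; z points along the fingers, y is the line along which they close (so a half turn about z gives the same grasp; the last joint's range is limited). The gripper opens to 87 mm and grips with 3 to 60 N. Pads are 19 mm wide; open, the fingers measure 117 mm over their backs; the gripper's body (75 mm by 190 mm) begins 51 mm behind the grasp point.
Start: joints at [-0.937, 0.385, 0.008, 0, -1.194, -0.259], TCP at [0.229, -0.582, 0.242] pointing down, gripper open.
Joint ranges: [-3.14, 3.14], [-1.21, 2.06], [-1.07, 1.41], [-3.16, 2.05], [-2.99, -0.16], [-3.1, 3.1]. Speed limits (rad/s): [2.79, 2.79, 3.14, 3.14, 3.14, 3.14].

INTERFACE

Orientations are given as a 3x3 rotation matrix whose columns are the frame's x, y, z axes.
In Python, from cell import monitor, cams, workorder gives the robot as it stands.
- The arm moves only by the shell command python3 -m pendant 'ROWS' [FORCE]. ROWS is JSON, a list of rows, each an object with "offset": the shift along the tool's x, y, z in units of 40 cm (1.0 is 40 cm), a list of three; "rotation": the turn, a rotation vector about the tool's x, y, z in units of 90 degrees (1.0 is 90 degrees), a list of three; "hand": the opening in per cent of the stroke, from 0 (shut) to 100 (fully open). A call has 1 to 12 rows; each row shifts and turns the commanded pose from where the row before left it, along the tool's axes as they then stand; what a row does not reach is not made up. A row lasts 1/12 s, in which the tool goes at most 41.7 mm and 7.16 degrees, less where a joint would pass 70% of its speed; a pose out of reach is approached as far as the arm can. A call with a number of a shift or a turn outside -1 to 1 is refused whole. A call with a gripper value outside its range is refused whole. The fingers move at their own pace and stop on an object; FORCE is the grip in N (left out, the last holds). Time passes only in rows, so rows that do not move let the fingers close. It gives the time, the measured TCP pose, the force, the opening and the grip force at its end, in the units of the state.
- monitor.get_state(): the state, without advancing time (a new reading comes with each control period).
- cams.capture(name): name is "scene" or "top" or "wrist"; returns a dict with "frame" (420x560x3 uint8, blue, green, red), "range_z" (420x560 float32, m along the optical axis (not along the pixel's ray), 0 where there is no reading), "fx", "fy", "cx", "cy" (pixels), "dist" ([k1, k2, p1, p2, k3] as OpenCV has them; the pictures are not rectified), "xyz" and "orientation" of the camera in the world; the wrist camera has in their place "mount" (4x4, takes a point from camera to tool coordinates, whose origin is the TCP and whose axes are the flange's). Camera axes: x right, y up, looking along -z (the intrinsics and any distortion apply to the point x, -y, -z); pixel columns grow to the right and rows downward; lengths in m; the calibration is good to about 2 mm. A picture is of the moment at which its call begins: read the wrist's pose just before it.
- workorder.hand_in(): hands the job in; it is judged then, once.
Trained networks look in a picture, given as the dict that the camera call returned (one of the last four; its "shot" number tells which), for a name from the list of things; names that differ only in an ending like _2 or _b are one class to them, and where a whole thing is asked for, a point or a joint stands for the part that bears it (a point fixed in the world has none). Each returns a list of dicts, best first, with "conf" (0 to 1); they miss things now and then, are a little off and sometimes report something else, mostly with a low value. They report only what shows in the picture. A call takes as long as a camera call. They do not tell look-alikes from the thing itself.
- cams.recognise(picture, thing): "bbox" ([centre column, centre row, width, height] in pixels, round what is visible of it).
The state is a dict: "time_s": time; "qpos": joint angles; "qvel": joint speeds; "joint_efforts": joint torques, N m; "eef_pos": TCP position; "ee_rot": TCP orientation; "contact_force": force on the tool from outside, world axes, zero at the start; "moment": the same for the moment, N m; "opening": finger opening in m; "gripper_force": force on a finger pad.
Only numpy, scipy, OpenCV 4.12 (cv2) and the standard library are available. Lean on these libraries where they do the work, as an engineer would, in place of code of your own. Each camera call takes 0.05 s, during which the arm holds its last target. There are 200 camera calls.

TASK

Pull the drawer fully open and rebuild the hand-press trainer in its corner-guided pocket: wooden base first, then the rubber pad, then the metal cap, stacked squarely. Lay every hand tool that is on the bench (there may be two to four) flat in a compartment of its own, any compartment, its head in the wide end and its handle in the narrow end. Once everything is in, push the drawer fully home, without disturbing the dumbbell, the jar, the finger trainer or the foot roller.

Things in the scene. Friction and masses are not known exactly. Their poses are not given: they have to be found in the camera images.
- drawer (a joint): Sliding drawer of the low plywood unit (unit 280 deep, 320 wide, top 70 high, fixed on the bench). How far it is pushed in, m: 0 = fully open (towards the robot), 0.25 = fully home; it slides straight along the x of the point drawer_pull and stays where it is left (friction about 2.5 N, some drag). Starts about half open.
- drawer_pull (a point): Upright wooden pull tab, 16 thick, 90 wide, top 74 above the bench, in the middle of the drawer front (316 wide, 16 thick, top 60 above the bench; stops on the unit's face when home). Point: mid-thickness, 60 above the bench. x to the back of the drawer, y left, z up. Pinch the tab from above across its thickness to pull; push the outer face of the front to shut.
- pocket (a point): Middle of the floor of the trainer pocket, at the right-hand end of the drawer (floor 12 above the bench). x to the back of the drawer, y left, z up. Four L-shaped corner guides 40 high leave a clear 62 (x) by 86 (y); the two long sides (facing -x and +x) are open over the middle 54 mm for the fingers; guides 6 thick.
- lane (a point): Middle of the floor (12 above the bench) of the tool compartment nearest the drawer front; three more like it follow at 56, 112, 168 along x. x to the drawer's back, y along the compartment to its wide end (left), z up. 172 long; wide end 50 wide over its last 45 mm, narrow end 30 wide over its last 40 mm, walls there 12 high; the 87 mm between is open across all four, for fingers.
- brush_center (a point): Wooden massage brush, may be absent. 150 long, lies flat. Origin: mid-length, on the centre line, half-way up the handle (8 above its underside). x to the head, y across, z up. Handle 20 wide, 16 high, from 75 behind the origin to 15 ahead; grip it across, about 12 behind the origin. Head 60 long, 42 wide, 14 thick, with 10 mm bristles pointing up. 90 g.
- brush_head (a point): Middle of the end edge of the brush's head, 75 mm from its origin along x; same axes.
- spatula_center (a point): Spatula with dark wooden handle, may be absent. 150 long, lies flat. Origin: mid-length, on the centre line, half-way up the handle (8 above its underside). x to the head, y across, z up. Handle 20 wide, 16 high, from 75 behind the origin to 15 ahead; grip it across, about 12 behind the origin. Head: flat steel blade 60 long, 40 wide, 4 thick. 80 g.
- spatula_head (a point): Middle of the end edge of the spatula's head, 75 mm from its origin along x; same axes.
- file_center (a point): Grey plastic foot file, may be absent. 150 long, lies flat. Origin: mid-length, on the centre line, half-way up the handle (8 above its underside). x to the head, y across, z up. Handle 20 wide, 16 high, from 75 behind the origin to 15 ahead; grip it across, about 12 behind the origin. Head: flat paddle 60 long, 36 wide, 10 thick. 80 g.
- file_head (a point): Middle of the end edge of the file's head, 75 mm from its origin along x; same axes.
- scraper_center (a point): Flat steel T-shaped massage scraper, 10 thick all over, may be absent. 150 long, lies flat. Origin: mid-length, on the centre line, half-way up the handle (5 above its underside). x to the head, y across, z up. Handle 20 wide, 10 high, from 75 behind the origin to 51 ahead; grip it across, about 12 behind the origin. Head: cross-bar of the T, 24 long, 42 wide. 160 g.
- scraper_head (a point): Middle of the end edge of the scraper's head, 75 mm from its origin along x; same axes.
- base_center (a point): Base of the hand-press trainer: wooden block 56 (x) by 80 (y) by 24 high. Origin: its centre. Grip across the 56. 120 g. Seated, its centre is 12 above the pocket floor.
- pad_center (a point): Pad of the trainer: black rubber plate 56 (x) by 80 (y) by 10 high. Origin: its centre. Grip across the 56. 60 g. Seated on the base, its centre is 29 above the pocket floor.
- cap_center (a point): Cap of the trainer: aluminium plate 56 (x) by 80 (y) by 10 high. Origin: its centre. Grip across the 56. 200 g. Seated on the pad, its centre is 39 above the pocket floor.
- dumbbell: Bystander: steel hex dumbbell, 180 long, 62 high. Origin under its centre.
- jar: Bystander: empty glass jar, 76 across, 112 high. Origin under its centre.
- trainer: Bystander: red silicone finger-trainer ring, 86 across, 18 high. Origin under its centre.
- roller: Bystander: wooden foot roller, 190 long, 52 high. Origin under its centre.
Mind the look-alikes: they are no part of the job. Leave any blue look-alike of the part that bears base_center alone.

How it is judged:
By the outcome, as a careful person would: the job done as asked, in the order asked, and still so for the second after the job is handed in, with the robot touching nothing.
Of brush, spatula, file, scraper only 2 to 4 are there at a start; the rules pass over those that are not, and their reading is None.
At some moment in a run one of brush, spatula, file, scraper may be knocked a few centimetres aside while the robot is not near it.
Once in a run the grip may slacken for a moment while it holds something.
It also fails if it takes over 210 s, if anything falls off the work surface, if the arm or the gripper's body presses on something with over 40 N, if the wrist force passes 120 N, or if a joint passes its speed limit or range.

## Working session

There is one attempt and no reset: what is moved stays moved. The work goes in short steps, Python scripts to look and compute and a shell command to move; the robot and the scene stay as the last step left them, time stands still between calls to the robot, and variables do not carry over. Pictures are saved under pics/ and viewed, at most 14 in all, crops included, and the job is handed in when it is done.

```bash
ls; mkdir -p pics
python3 - <<'E'
from cell import monitor,cams,workorder
import cv2,numpy as np
s=monitor.get_state();print({k:np.round(v,3).tolist() for k,v in s.items()})
for n in("top","scene"):
    p=cams.capture(n);cv2.imwrite(f"pics/{n}0.png",p["frame"]);np.savez(f"pics/{n}0.npz",**{k:v for k,v in p.items()})
    print(n,p["fx"],p["fy"],p["cx"],p["cy"],p["dist"],p["xyz"],np.round(p["orientation"],4).tolist())
    if n=="top":
        for t in "drawer drawer_pull brush_center spatula_center file_center scraper_center base_center pad_center cap_center dumbbell jar trainer roller".split():
            print(t,[(round(float(d["conf"]),2),np.round(d["bbox"]).tolist()) for d in cams.recognise(p,t)[:3]])
p=cams.capture("wrist");print(np.round(p["mount"],4).tolist(),p["fx"],p["dist"])
E
```

```text
pics
{'time_s': 0.0, 'qpos': [-0.937, 0.386, 0.007, -0.0, -1.194, -0.259], 'qvel': [0.001, -0.002, 0.001, 0.0, 0.002, -0.001], 'joint_efforts': [0.001, -39.067, 18.741, 4.22, 0.011, -0.0], 'eef_pos': [0.229, -0.581, 0.24], 'ee_rot': [[-0.931, -0.366, -0.001], [-0.366, 0.931, 0.002], [0.0, 0.002, -1.0]], 'contact_force': [-0.151, -0.086, -0.453], 'moment': [-0.011, 0.018, 0.006], 'gripper_force': 0.0, 'opening': 0.087}
top 437.85591230506776 437.85591230506776 275.80815675243684 207.81841487273786 [0.00177443 0.         0.         0.         0.        ] [ 0.34244938 -0.09144741  1.48506446] [[0.0269, 0.9902, -0.1374], [-0.9996, 0.0267, -0.0033], [0.0004, 0.1374, 0.9905]]
drawer [(0.64, [294.0, 184.0, 94.0, 54.0])]
drawer_pull [(0.76, [294.0, 183.0, 94.0, 45.0])]
brush_center [(0.48, [139.0, 245.0, 23.0, 18.0])]
spatula_center []
file_center [(0.73, [213.0, 197.0, 18.0, 48.0])]
scraper_center [(0.59, [138.0, 198.0, 15.0, 45.0])]
base_center [(0.86, [187.0, 284.0, 23.0, 23.0]), (0.77, [176.0, 245.0, 22.0, 20.0]), (0.69, [177.0, 203.0, 30.0, 27.0])]
pad_center [(0.58, [212.0, 249.0, 24.0, 24.0]), (0.38, [385.0, 261.0, 24.0, 27.0])]
cap_center [(0.83, [142.0, 245.0, 19.0, 22.0]), (0.57, [297.0, 185.0, 91.0, 50.0])]
dumbbell [(0.62, [198.0, 142.0, 58.0, 21.0]), (0.62, [176.0, 247.0, 24.0, 21.0])]
jar [(0.78, [420.0, 234.0, 29.0, 26.0])]
trainer [(0.7, [382.0, 263.0, 24.0, 24.0])]
roller [(0.79, [388.0, 186.0, 23.0, 51.0])]
scene 386.7904743115179 386.7904743115179 287.60931738537545 214.17894613892955 [-0.09750402  0.          0.          0.          0.        ] [ 1.02162604 -0.72163298  0.79225093] [[0.7875, -0.4061, 0.4636], [0.6162, 0.5314, -0.5813], [-0.0103, 0.7435, 0.6687]]
[[-0.0008, 0.9618, 0.2736, 0.0744], [1.0, 0.0009, -0.0003, -0.0005], [-0.0006, 0.2736, -0.9618, -0.1438], [0.0, 0.0, 0.0, 1.0]] 292.0737642722419 [-0.0540179  0.         0.         0.         0.       ]
```

```bash
cat > h.py <<'E'
from cell import monitor,cams,workorder
import cv2,numpy as np
def world(p,uv,pose=None,z=None):
    """pixels -> world; by depth, or on the plane z"""
    uv=np.atleast_2d(np.float64(uv));K=np.array([[p["fx"],0,p["cx"]],[0,p["fy"],p["cy"]],[0,0,1]])
    n=cv2.undistortPoints(uv[:,None],K,np.float64(p["dist"]))[:,0]
    d=np.c_[n[:,0],-n[:,1],-np.ones(len(n))]
    if "mount" in p:
        M=pose@p["mount"];R,t=M[:3,:3],M[:3,3]
    else:R,t=np.array(p["orientation"]),np.array(p["xyz"])
    if z is None:
        i=np.int32(np.round(uv));r=p["range_z"][i[:,1],i[:,0]]
    else: r=(z-t[2])/(d@R.T)[:,2]
    return (d*np.c_[r])@R.T+t
def pose():
    s=monitor.get_state();T=np.eye(4);T[:3,:3]=s["ee_rot"];T[:3,3]=s["eef_pos"];return T
def cloud(p,T=None):
    h,w=p["range_z"].shape;v,u=np.mgrid[:h,:w];X=world(p,np.c_[u.ravel(),v.ravel()],T).reshape(h,w,3)
    X[p["range_z"]<=0]=np.nan
    return X
def ortho(p,T,x0,x1,y0,y1,px=0.001,zr=(-.02,.3)):
    """world-aligned top view: up=+x, left=+y; returns picture and height map"""
    X=cloud(p,T);h=int((x1-x0)/px);w=int((y1-y0)/px)
    m=np.isfinite(X[...,2])&(X[...,0]>x0)&(X[...,0]<x1)&(X[...,1]>y0)&(X[...,1]<y1)&(X[...,2]<zr[1])
    P=X[m];C=p["frame"][m];o=np.argsort(P[:,2]);P=P[o];C=C[o]
    r=np.clip(((x1-P[:,0])/px).astype(int),0,h-1);c=np.clip(((y1-P[:,1])/px).astype(int),0,w-1)
    I=np.zeros((h,w,3),np.uint8);Z=np.full((h,w),np.nan);I[r,c]=C;Z[r,c]=P[:,2];return I,Z
E
python3 - <<'E'
from h import *
p=dict(np.load("pics/top0.npz"))
I=p["frame"][110:330,100:460];cv2.imwrite("pics/a.png",cv2.resize(I,(800,489),interpolation=cv2.INTER_CUBIC))
E
```

```text
(no output)
```

View pics/a.png

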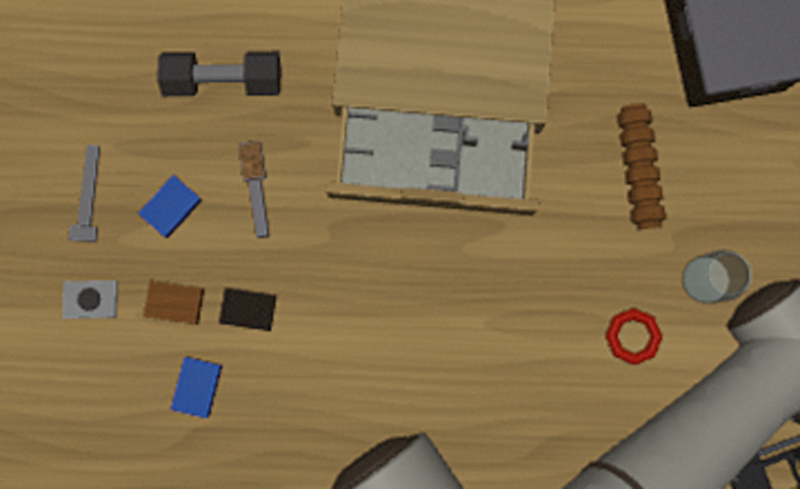

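View pics/scene0.png

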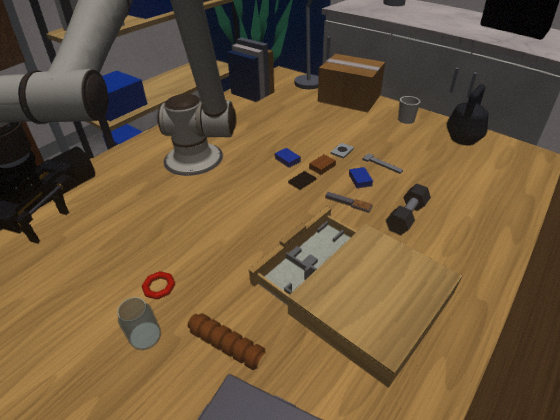

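Run:
```python
from h import *
p=dict(np.load("pics/top0.npz"))
f=lambda pts,z:print(np.round(world(p,np.array(pts)/2.2222+[100,110],z=z),3)[:,:2].tolist())
print("pull ends/front, top .06");f([(329,191),(537,206)],.06)
print("unit top front corners .07");f([(334,105),(545,122)],.07)
X=cloud(p);Z=X[...,2]
print("Z bench med",np.nanmedian(Z[200:300,250:330]),"noise",np.nanstd(Z[260:300,290:330]), "drawer floor",np.nanmedian(Z[165:190,305:308]))
m=np.uint8((Z>.005)&(X[...,1]>.02)&(X[...,1]<.45)&(X[...,0]>.2)&(X[...,0]<.75))
n,l,st,_=cv2.connectedComponentsWithStats(m)
for i in range(1,n):
    if st[i,4]<25: continue
    v,u=np.where(l==i);h=np.nanmedian(Z[l==i]);W=world(p,np.c_[u,v])[:,:2]
    r=cv2.minAreaRect(np.float32(W)*1000);print(i,st[i,4],"z%.3f"%h,np.round(r[0]),np.round(r[1]),round(r[2],1),"bgr",p["frame"][l==i].mean(0).round())
```

```text
pull ends/front, top .06
[[0.577, 0.006], [0.563, -0.303]]
unit top front corners .07
[[0.706, 0.002], [0.688, -0.313]]
Z bench med 0.00031295183244639535 noise 0.0032520410473931886 drawer floor 0.028415792343652546
1 157 z0.050 [737. 243.] [61. 25.] 89.7 bgr [41. 44. 48.]
2 128 z0.048 [740. 121.] [20. 57.] 0.8 bgr [40. 43. 46.]
147 350 z0.014 [586. 119.] [156.  39.] 14.5 bgr [ 79.  93. 108.]
152 291 z0.010 [573. 384.] [ 41. 152.] 89.9 bgr [104. 105. 106.]
214 415 z0.023 [559. 256.] [66. 80.] 50.6 bgr [142.  78.  50.]
430 399 z0.010 [414. 369.] [61. 79.] 4.7 bgr [110. 112. 112.]
447 428 z0.024 [412. 242.] [88. 57.] 83.5 bgr [ 36.  70. 106.]
457 394 z0.010 [401. 129.] [84. 70.] 77.4 bgr [29. 37. 45.]
598 452 z0.024 [288. 201.] [67. 84.] 76.7 bgr [143.  80.  52.]
```

```bash
cat >> h.py <<'E'
def go(x,y,z,a=None,label=""):
    """shift/turn from measured pose to a tool-down target, tool x at world yaw a (deg): turn first, then shift"""
    from scipy.spatial.transform import Rotation as Ro
    T=pose();R=T[:3,:3]
    if a is None: a=np.degrees(np.arctan2(R[1,0],R[0,0]))
    c,s=np.cos(np.radians(a)),np.sin(np.radians(a));Rt=np.array([[c,s,0],[s,-c,0],[0,0,-1.]])
    rv=Ro.from_matrix(R.T@Rt).as_rotvec()/(np.pi/2);d=Rt.T@(np.array([x,y,z])-T[:3,3])/.4
    print(label,"turn",np.round(rv,4),"shift",np.round(d,4),"|n rows|",np.ceil(np.linalg.norm(d)/.1))
def st():
    s=monitor.get_state();R=s["ee_rot"];print("t%.2f"%s["time_s"],"tcp",np.round(s["eef_pos"],4),"a %.2f"%np.degrees(np.arctan2(R[1,0],R[0,0])),"F",np.round(s["contact_force"],1),"open %.4f grip %.1f"%(s["opening"],s["gripper_force"]))
E
R='{"offset":[0,0,0],"rotation":[0,0,-0.0728],"hand":100}'; M='{"offset":[-0.08,-0.0445,0],"rotation":[0,0,0],"hand":100}'
python3 -m pendant '[{"offset":[0,0,0],"rotation":[0,0,-0.0728],"hand":100},{"offset":[0,0,0],"rotation":[0,0,-0.0728],"hand":100},{"offset":[0,0,0],"rotation":[0,0,-0.0728],"hand":100},{"offset":[0,0,0],"rotation":[0,0,-0.0728],"hand":100},{"offset":[0,0,0],"rotation":[0,0,-0.0728],"hand":100},{"offset":[0,0,0],"rotation":[0,0,-0.0728],"hand":100},{"offset":[0,0,0],"rotation":[0,0,-0.0728],"hand":100},{"offset":[0,0,0],"rotation":[0,0,-0.0728],"hand":100},{"offset":[0,0,0],"rotation":[0,0,-0.0728],"hand":100},{"offset":[0,0,0],"rotation":[0,0,-0.0728],"hand":100}]' 30
python3 -m pendant '[{"offset":[-0.08,-0.0445,0],"rotation":[0,0,0],"hand":100},{"offset":[-0.08,-0.0445,0],"rotation":[0,0,0],"hand":100},{"offset":[-0.08,-0.0445,0],"rotation":[0,0,0],"hand":100},{"offset":[-0.08,-0.0445,0],"rotation":[0,0,0],"hand":100},{"offset":[-0.08,-0.0445,0],"rotation":[0,0,0],"hand":100},{"offset":[-0.08,-0.0445,0],"rotation":[0,0,0],"hand":100},{"offset":[-0.08,-0.0445,0],"rotation":[0,0,0],"hand":100}]'
python3 -m pendant '[{"offset":[-0.08,-0.0445,0],"rotation":[0,0,0],"hand":100},{"offset":[-0.08,-0.0445,0],"rotation":[0,0,0],"hand":100},{"offset":[-0.08,-0.0445,0],"rotation":[0,0,0],"hand":100},{"offset":[-0.08,-0.0445,0],"rotation":[0,0,0],"hand":100},{"offset":[-0.08,-0.0445,0],"rotation":[0,0,0],"hand":100},{"offset":[-0.08,-0.0445,0],"rotation":[0,0,0],"hand":100},{"offset":[-0.08,-0.0445,0],"rotation":[0,0,0],"hand":100},{"offset":[0,0,0],"rotation":[0,0,0],"hand":100}]'
python3 - <<'E'
from h import *
st();T=pose();p=cams.capture("wrist");np.savez("pics/w1.npz",T=T,**p)
cv2.imwrite("pics/w1.png",p["frame"])
I,Z=ortho(p,T,.4,.8,-.4,.1);cv2.imwrite("pics/w1o.png",I);np.save("pics/w1z.npy",Z)
E
```

```text
time_s: 1.63
eef_pos: [0.2288, -0.5816, 0.2416]
ee_rot: [[-0.047, -0.999, 0.0], [-0.999, 0.047, -0.0], [0.0, -0.0, -1.0]]
contact_force: [0.8, 0.4, 0.8]
opening: 0.087
gripper_force: 0.0
time_s: 2.22
eef_pos: [0.3656, -0.3629, 0.2419]
ee_rot: [[-0.053, -0.999, 0.001], [-0.999, 0.053, -0.0], [0.0, -0.001, -1.0]]
contact_force: [1.1, 0.3, -0.5]
opening: 0.0868
gripper_force: 0.0
time_s: 2.88
eef_pos: [0.5043, -0.1432, 0.2417]
ee_rot: [[-0.047, -0.999, 0.002], [-0.999, 0.047, 0.0], [-0.0, -0.002, -1.0]]
contact_force: [0.1, -0.4, -0.1]
opening: 0.0869
gripper_force: 0.0
t2.88 tcp [ 0.5043 -0.1432  0.2417] a -92.68 F [ 0.1 -0.4 -0.1] open 0.0869 grip 0.0
```

View pics/w1.png

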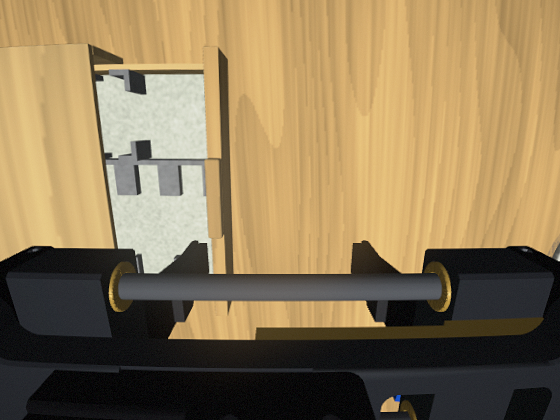

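Run:
```python
from h import *
p=dict(np.load("pics/w1.npz"));T=p.pop("T")
w=lambda pts,z:np.round(world(p,pts,T,z=z)[:,:2],4).tolist()
print("front top .06",w([(204,48),(218,48),(206,150)],.06))
print("tab .074",w([(207,160),(220,160),(210,236),(224,236)],.074))
print("unit face .07",w([(88,46),(97,150),(107,245)],.07))
X=cloud(p,T)
for u,v in[(213,80),(213,200),(60,150),(140,110),(300,150)]:print((u,v),np.round(np.nanmedian(X[v-3:v+4,u-3:u+4].reshape(-1,3),0),4))
# edges: rows profile of height
for v in(60,90,120,180,200,220):
    z=X[v,:,2];i=np.where((z>.05)&(np.arange(560)>180)&(np.arange(560)<260))[0];print(v,i.min(),i.max(),np.round(X[v,i[0]],3),np.round(X[v,i[-1]],3))
```

```text
front top .06 [[0.5748, -0.3023], [0.5605, -0.3014], [0.5836, -0.1998]]
tab .074 [[0.5802, -0.1901], [0.5663, -0.1894], [0.5866, -0.1044], [0.5705, -0.1037]]
unit face .07 [[0.6903, -0.3106], [0.7007, -0.2072], [0.7126, -0.0969]]
(213, 80) [ 0.5685 -0.2709  0.0608]
(213, 200) [ 0.5782 -0.1465  0.0746]
(60, 150) [ 0.7427 -0.21    0.0705]
(140, 110) [ 0.6721 -0.25    0.0126]
(300, 150) [ 0.4767 -0.1903  0.0008]
60 203 219 [ 0.577 -0.291  0.062] [ 0.561 -0.291  0.054]
90 204 220 [ 0.579 -0.262  0.061] [ 0.563 -0.261  0.055]
120 207 221 [ 0.579 -0.231  0.061] [ 0.566 -0.231  0.05 ]
180 205 222 [ 0.585 -0.169  0.074] [ 0.57  -0.165  0.057]
200 206 223 [ 0.586 -0.147  0.073] [ 0.571 -0.142  0.056]
220 207 224 [ 0.588 -0.124  0.074] [ 0.573 -0.117  0.054]
```

Run:
```python
from h import *
go(.578,-.148,.062,-93.5)
```

```text
turn [-0.0003  0.      0.0084] shift [-0.0036 -0.1884  0.4489] |n rows| 5.0
```

```bash
python3 -m pendant '[{"offset":[0,-0.094,0],"rotation":[0,0,0.0084],"hand":100},{"offset":[-0.004,-0.094,0],"rotation":[0,0,0],"hand":100},{"offset":[0,0,0.09],"rotation":[0,0,0],"hand":100},{"offset":[0,0,0.09],"rotation":[0,0,0],"hand":100},{"offset":[0,0,0.09],"rotation":[0,0,0],"hand":100},{"offset":[0,0,0.09],"rotation":[0,0,0],"hand":100},{"offset":[0,0,0.05],"rotation":[0,0,0],"hand":100},{"offset":[0,0,0.04],"rotation":[0,0,0],"hand":100},{"offset":[0,0,0],"rotation":[0,0,0],"hand":0},{"offset":[0,0,0],"rotation":[0,0,0],"hand":0},{"offset":[0,0,0],"rotation":[0,0,0],"hand":0},{"offset":[0,0,0],"rotation":[0,0,0],"hand":0}]' 20
python3 -m pendant '[{"offset":[0,0,0],"rotation":[0,0,0],"hand":0},{"offset":[0,0,0],"rotation":[0,0,0],"hand":0},{"offset":[0,0,0],"rotation":[0,0,0],"hand":0},{"offset":[0,0.02,0],"rotation":[0,0,0],"hand":0},{"offset":[0,0.04,0],"rotation":[0,0,0],"hand":0},{"offset":[0,0.05,0],"rotation":[0,0,0],"hand":0},{"offset":[0,0.05,0],"rotation":[0,0,0],"hand":0},{"offset":[0,0.05,0],"rotation":[0,0,0],"hand":0},{"offset":[0,0.04,0],"rotation":[0,0,0],"hand":0},{"offset":[0,0.03,0],"rotation":[0,0,0],"hand":0},{"offset":[0,0,0],"rotation":[0,0,0],"hand":0}]' 20
```

```text
time_s: 3.93
eef_pos: [0.5774, -0.1505, 0.0634]
ee_rot: [[-0.066, -0.998, 0.003], [-0.998, 0.066, -0.0], [0.0, -0.003, -1.0]]
contact_force: [-0.5, -0.1, -0.5]
opening: 0.0681
gripper_force: 0.0
time_s: 4.85
eef_pos: [0.4619, -0.1427, 0.0624]
ee_rot: [[-0.066, -0.998, -0.001], [-0.998, 0.066, 0.0], [-0.0, 0.001, -1.0]]
contact_force: [-3.1, 1.7, 5.5]
opening: 0.0155
gripper_force: 20.0
```

```bash
python3 -m pendant '[{"offset":[0,0.01,0],"rotation":[0,0,0],"hand":0},{"offset":[0,0.01,0],"rotation":[0,0,0],"hand":0},{"offset":[0,0,0],"rotation":[0,0,0],"hand":0}]' 20|grep -E 'pos|force'
python3 -m pendant '[{"offset":[0,0.01,0],"rotation":[0,0,0],"hand":0},{"offset":[0,0.01,0],"rotation":[0,0,0],"hand":0},{"offset":[0,0,0],"rotation":[0,0,0],"hand":0}]' 20|grep -E 'pos|force'
```

```text
eef_pos: [0.4571, -0.1424, 0.0624]
contact_force: [0.4, -1.2, 6.1]
gripper_force: 20.0
eef_pos: [0.4488, -0.1419, 0.0623]
contact_force: [1.7, -2.0, 7.8]
gripper_force: 20.0
```

```bash
for i in 1 2 3; do python3 -m pendant '[{"offset":[0,0.01,0],"rotation":[0,0,0],"hand":0},{"offset":[0,0.005,0],"rotation":[0,0,0],"hand":0},{"offset":[0,0,0],"rotation":[0,0,0],"hand":0},{"offset":[0,0,0],"rotation":[0,0,0],"hand":0}]' 20|grep -E 'pos|t_force'; done
```

```text
eef_pos: [0.4429, -0.1415, 0.0624]
contact_force: [1.2, -0.9, 8.8]
eef_pos: [0.4423, -0.1414, 0.0624]
contact_force: [12.2, -7.0, -5.5]
eef_pos: [0.4422, -0.1412, 0.0625]
contact_force: [24.5, -13.4, -21.1]
```

```bash
python3 -m pendant '[{"offset":[0,-0.02,0],"rotation":[0,0,0],"hand":0},{"offset":[0,0,0],"rotation":[0,0,0],"hand":0},{"offset":[0,0,0],"rotation":[0,0,0],"hand":40},{"offset":[0,0,0],"rotation":[0,0,0],"hand":40},{"offset":[0,0,0],"rotation":[0,0,0],"hand":40},{"offset":[0,0,-0.08],"rotation":[0,0,0],"hand":60},{"offset":[0,0,-0.1],"rotation":[0,0,0],"hand":100},{"offset":[0,0,-0.1],"rotation":[0,0,0],"hand":100},{"offset":[0,0,-0.1],"rotation":[0,0,0],"hand":100},{"offset":[0,0,-0.1],"rotation":[0,0,0],"hand":100},{"offset":[0,0,-0.05],"rotation":[0,0,0],"hand":100}]' 20|grep -E 'pos|t_force'
python3 -m pendant '[{"offset":[-0.09,-0.04,0],"rotation":[0,0,0],"hand":100},{"offset":[-0.09,-0.04,0],"rotation":[0,0,0],"hand":100},{"offset":[-0.09,-0.04,0],"rotation":[0,0,0],"hand":100},{"offset":[-0.09,-0.04,0],"rotation":[0,0,0],"hand":100},{"offset":[-0.06,-0.04,0],"rotation":[0,0,0],"hand":100},{"offset":[0,0,0],"rotation":[0,0,0],"hand":100},{"offset":[0,0,0],"rotation":[0,0,0],"hand":100}]' 20|grep -E 'pos|t_force'
python3 - <<'E'
from h import *
st();T=pose();p=cams.capture("wrist");np.savez("pics/w2.npz",T=T,**p)
cv2.imwrite("pics/w2.png",p["frame"])
E
```

```text
eef_pos: [0.4381, -0.141, 0.2773]
contact_force: [0.9, 0.7, 0.3]
eef_pos: [0.528, 0.0224, 0.2713]
contact_force: [-1.0, 0.1, 0.4]
t7.85 tcp [0.528  0.0224 0.2713] a -93.66 F [-1.   0.1  0.4] open 0.0871 grip 0.0
```

View pics/w2.png

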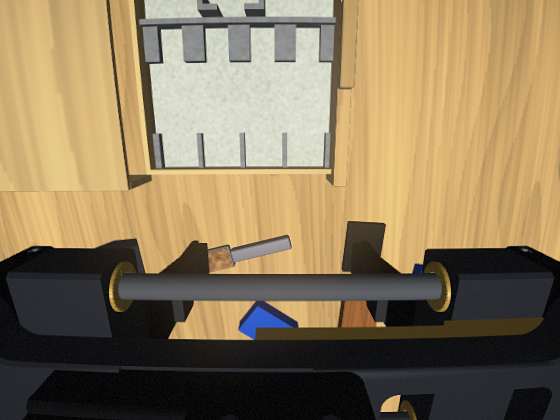

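```bash
python3 -m pendant '[{"offset":[0.085,-0.006,0],"rotation":[0,0,0],"hand":100},{"offset":[0.085,-0.006,0],"rotation":[0,0,0],"hand":100},{"offset":[0.085,-0.006,0.01],"rotation":[0,0,0],"hand":100},{"offset":[0.085,-0.006,0.01],"rotation":[0,0,0],"hand":100},{"offset":[0.085,-0.006,0.02],"rotation":[0,0,0],"hand":100},{"offset":[0,0,0],"rotation":[0,0,0],"hand":100},{"offset":[0,0,0],"rotation":[0,0,0],"hand":100}]' 20|grep -E 'pos|t_force'
python3 - <<'E'
from h import *
st();T=pose();p=cams.capture("wrist");np.savez("pics/w3.npz",T=T,**p)
cv2.imwrite("pics/w3.png",p["frame"])
P=np.array([.4422,-.1413]);t=np.radians(-3.94);D=np.array([[np.cos(t),-np.sin(t)],[np.sin(t),np.cos(t)]])
q=dict(np.load("pics/w2.npz"));T2=q.pop("T")
f=lambda pts,z:np.round((world(q,pts,T2,z=z)[:,:2]-P)@D*1000,1).tolist()
print("posts row60 z.024",f([(u,60) for u in(145,160,186,206,231,251,276,296,321,335)],.024))
print("thin walls row 150 z.024",f([(u,150) for u in(155,161,197,203,240,245,282,287,325)],.024))
print("wall lengthwise: narrow inner end, wide ends",f([(195,62),(285,62),(200,133),(240,133),(200,166),(285,166)],.024))
print("left wall inside .012?",f([(240,168)],.012),"wall top",f([(200,170),(200,175)],.06))
for (pp,TT,n) in((q,T2,"w2"),(p,T,"w3")):
    I,Z=ortho(pp,TT,.42,.74,-.34,.06);cv2.imwrite(f"pics/{n}o.png",cv2.resize(I,None,fx=2,fy=2)[:600]);np.save(f"pics/{n}z.npy",Z)
E
```

```text
eef_pos: [0.528, -0.1514, 0.2564]
contact_force: [0.1, 0.4, 0.2]
t8.48 tcp [ 0.528  -0.1514  0.2564] a -94.05 F [0.1 0.4 0.2] open 0.0866 grip 0.0
posts row60 z.024 [[240.8, 10.2], [221.9, 10.6], [189.4, 11.1], [164.6, 11.4], [133.7, 11.5], [109.1, 11.6], [78.3, 11.5], [53.7, 11.3], [22.9, 11.0], [5.6, 10.8]]
thin walls row 150 z.024 [[238.6, 120.7], [230.5, 120.8], [182.5, 121.0], [174.5, 121.0], [125.6, 121.0], [119.0, 121.0], [70.3, 120.9], [63.7, 120.9], [13.6, 120.6]]
wall lengthwise: narrow inner end, wide ends [[178.3, 13.5], [67.3, 13.7], [177.1, 99.2], [125.0, 99.3], [179.9, 142.1], [66.2, 141.9]]
left wall inside .012? [[127.9, 146.3]] wall top [[170.7, 142.5], [171.1, 148.6]]
```

View pics/w3.png

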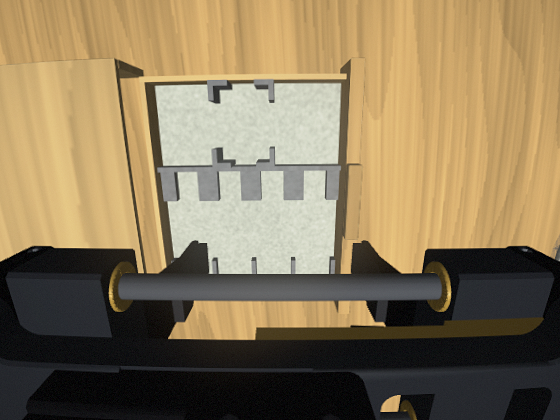

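Run:
```python
from h import *
P=np.array([.4422,-.1413]);t=np.radians(-3.94);D=np.array([[np.cos(t),-np.sin(t)],[np.sin(t),np.cos(t)]])
p=dict(np.load("pics/w3.npz"));T=p.pop("T");X=cloud(p,T);d=(X[...,:2]-P)@D*1000
m=np.uint8((X[...,2]>.042)&(X[...,2]<.062)&(d[...,0]>30)&(d[...,0]<225)&(d[...,1]<-20)&(d[...,1]>-142))
n,l,s,_=cv2.connectedComponentsWithStats(m)
for i in range(1,n):
    if s[i,4]>8:
        a=d[l==i];print(s[i],np.round(a.min(0)),np.round(a.max(0)),np.round(np.median(X[l==i][:,2]),3))
I=p["frame"][65:185,190:295];cv2.imwrite("pics/w3c.png",cv2.resize(I,None,fx=5,fy=5,interpolation=cv2.INTER_NEAREST))
cv2.imwrite("pics/m.png",m*255)
```

```text
[ 158   73  171   28 1255] [  30. -141.] [ 225. -111.] 0.043
[211 148  21  20 222] [144. -58.] [167. -35.] 0.052
[256 148  19  19 177] [ 92. -57.] [114. -36.] 0.053
```

View pics/w3c.png

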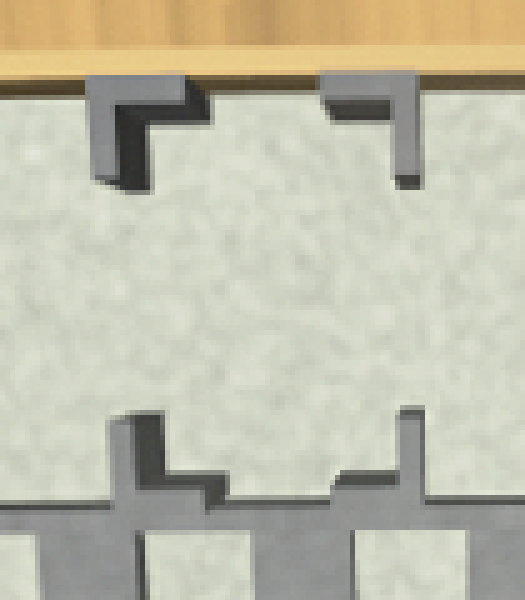

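Run:
```python
from h import *
P=np.array([.4422,-.1413]);t=np.radians(-3.94);D=np.array([[np.cos(t),-np.sin(t)],[np.sin(t),np.cos(t)]])
p=dict(np.load("pics/w3.npz"));T=p.pop("T")
W=world(p,np.array([(114,104),(394,100),(134,486),(399,484)])/5+[189.5,64.5],T,z=.052)[:,:2]
print(np.round((W-P)@D*1000,1)); c=W.mean(0);print(np.round(c,4),np.round((c-P)@D*1000,1))
print("tab",np.round((world(p,[(346,166),(359,166),(344,238),(357,238)],T,z=.074)[:,:2]-P)@D*1000,1))
print("front",np.round((world(p,[(349,60),(363,60)],T,z=.06)[:,:2]-P)@D*1000,1))
```

```text
[[ 160.8 -126.8]
 [  98.3 -127.1]
 [ 161.   -41.8]
 [  98.1  -41.9]]
[ 0.5656 -0.2344] [129.5 -84.4]
tab [[ 11.8 -38.9]
 [ -2.8 -38.9]
 [  9.2  47. ]
 [ -6.5  47.1]]
front [[  11.2 -151.1]
 [  -4.  -151.3]]
```

```bash
python3 -m pendant '[{"offset":[-0.0847,0.0229,0],"rotation":[0,0,0],"hand":100},{"offset":[-0.0847,0.0229,0],"rotation":[0,0,0],"hand":100},{"offset":[-0.0847,0.0229,0],"rotation":[0,0,0],"hand":100},{"offset":[-0.0847,0.0229,0],"rotation":[0,0,0],"hand":100},{"offset":[-0.0847,0.0229,0],"rotation":[0,0,0],"hand":100},{"offset":[-0.0847,0.0229,0],"rotation":[0,0,0],"hand":100},{"offset":[-0.0847,0.0229,0],"rotation":[0,0,0],"hand":100},{"offset":[-0.0847,0.0229,0],"rotation":[0,0,0],"hand":100}]'|grep pos
python3 -m pendant '[{"offset":[-0.0847,0.0229,0],"rotation":[0,0,0],"hand":100},{"offset":[-0.0847,0.0229,0],"rotation":[0,0,0],"hand":100},{"offset":[-0.0847,0.0229,0],"rotation":[0,0,0],"hand":100},{"offset":[-0.0847,0.0229,0],"rotation":[0,0,0],"hand":100},{"offset":[-0.0847,0.0229,0],"rotation":[0,0,0],"hand":100},{"offset":[-0.0847,0.0229,0],"rotation":[0,0,0],"hand":100},{"offset":[-0.0847,0.0229,0],"rotation":[0,0,0],"hand":100},{"offset":[-0.0847,0.0229,0],"rotation":[0,0,0],"hand":100},{"offset":[0,0,0],"rotation":[0,0,0],"hand":100},{"offset":[0,0,0],"rotation":[0,0,0],"hand":100}]'|grep pos
cat >> h.py <<'E'
def rects(p,T,zmin=.005,box=(.2,.75,.0,.5),amin=150):
    X=cloud(p,T);Z=X[...,2]
    m=np.uint8((Z>zmin)&(Z<.05)&(X[...,0]>box[0])&(X[...,0]<box[1])&(X[...,1]>box[2])&(X[...,1]<box[3]));m[238:]=0
    m=cv2.morphologyEx(m,cv2.MORPH_OPEN,np.ones((3,3)))
    n,l,s,_=cv2.connectedComponentsWithStats(m)
    for i in range(1,n):
        if s[i,4]<amin: continue
        h=np.percentile(Z[l==i],80);v,u=np.where(l==i)
        # top face outline only, on its plane
        k=np.abs(Z[v,u]-h)<.004;W=world(p,np.c_[u[k],v[k]],T,z=h)[:,:2]*1000
        r=cv2.minAreaRect(np.float32(W));print(s[i].tolist(),"z%.3f"%h,np.round(r[0],1),np.round(r[1],1),round(r[2],1),"bgr",p["frame"][l==i].mean(0).round())
E
python3 - <<'E'
from h import *
st();T=pose();p=cams.capture("wrist");np.savez("pics/w4.npz",T=T,**p)
cv2.imwrite("pics/w4.png",p["frame"]);rects(p,T)
E
```

```text
eef_pos: [0.4733, 0.1283, 0.2581]
eef_pos: [0.4178, 0.4031, 0.2572]
t10.03 tcp [0.4178 0.4031 0.2572] a -93.54 F [ 0.6 -0.8  0.5] open 0.0870 grip 0.0
[340, 0, 76, 44, 2737] z0.025 [291.6 206.3] [43.  81.2] 80.5 bgr [176.  86.  55.]
[250, 14, 51, 76, 3520] z0.025 [414.  238.9] [79.8 56.5] 82.8 bgr [ 55. 100. 155.]
[117, 34, 81, 79, 3393] z0.025 [558.9 253.3] [56.5 81.2] 50.7 bgr [197.  90.  37.]
[0, 59, 32, 47, 1082] z0.045 [735.9 247. ] [50.9 15.1] 89.5 bgr [42. 39. 37.]
[256, 127, 47, 65, 2549] z0.011 [415.7 367.8] [55.7 79.9] 2.5 bgr [170. 175. 175.]
[108, 162, 109, 31, 1852] z0.011 [577.8 380.3] [ 40.8 149.1] 86.1 bgr [158. 158. 159.]
```

View pics/w4.png

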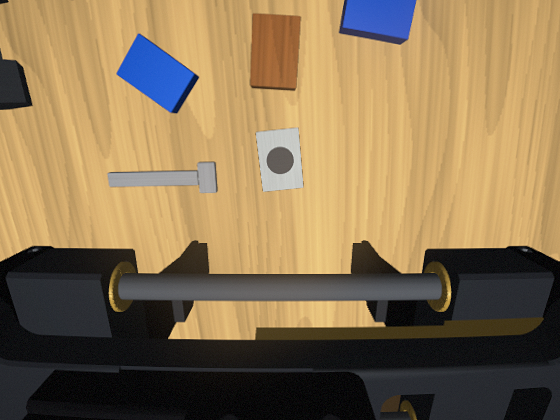

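Run:
```python
from h import *
go(.414,.239,.10,-97.2)
```

```text
turn [ 0.0004 -0.0005  0.0397] shift [ 0.4053 -0.0403  0.3936] |n rows| 6.0
```

```bash
python3 -m pendant '[{"offset":[0,0,0],"rotation":[0,0,0.0397],"hand":100},{"offset":[0.081,-0.008,0],"rotation":[0,0,0],"hand":100},{"offset":[0.081,-0.008,0],"rotation":[0,0,0],"hand":100},{"offset":[0.081,-0.008,0],"rotation":[0,0,0],"hand":100},{"offset":[0.081,-0.008,0],"rotation":[0,0,0],"hand":100},{"offset":[0.081,-0.008,0],"rotation":[0,0,0],"hand":100},{"offset":[0,0,0.09],"rotation":[0,0,0],"hand":100},{"offset":[0,0,0.09],"rotation":[0,0,0],"hand":100},{"offset":[0,0,0.09],"rotation":[0,0,0],"hand":100},{"offset":[0,0,0.09],"rotation":[0,0,0],"hand":100},{"offset":[0,0,0],"rotation":[0,0,0],"hand":100},{"offset":[0,0,0],"rotation":[0,0,0],"hand":100}]'|grep pos
python3 - <<'E'
from h import *
st();go(.414,.239,.024,-97.2)
E
```

```text
eef_pos: [0.4142, 0.2371, 0.1132]
t11.08 tcp [0.4142 0.2371 0.1132] a -97.36 F [0.5 1.  0.7] open 0.0868 grip 0.0
 turn [ 0.0011 -0.0022 -0.0018] shift [-0.0046  0.0011  0.2231] |n rows| 3.0
```

```bash
python3 -m pendant '[{"offset":[-0.004,0,0.08],"rotation":[0,0,0],"hand":100},{"offset":[0,0,0.08],"rotation":[0,0,0],"hand":100},{"offset":[0,0,0.06],"rotation":[0,0,0],"hand":100},{"offset":[0,0,0],"rotation":[0,0,0],"hand":100},{"offset":[0,0,0],"rotation":[0,0,0],"hand":0},{"offset":[0,0,0],"rotation":[0,0,0],"hand":0},{"offset":[0,0,0],"rotation":[0,0,0],"hand":0},{"offset":[0,0,0],"rotation":[0,0,0],"hand":0},{"offset":[0,0,0],"rotation":[0,0,0],"hand":0},{"offset":[0,0,0],"rotation":[0,0,0],"hand":0}]' 35
python3 - <<'E'
from h import *
st();P=np.array([.4422,-.1413]);t=np.radians(-3.94);D=np.array([[np.cos(t),-np.sin(t)],[np.sin(t),np.cos(t)]])
c=P+D@[.127,-.0844];print("pocket",c)
s=pose();go(s[0,3],s[1,3],.2,label="lift");go(c[0],c[1],.2,-93.94,"to pocket")
E
```

```text
time_s: 11.92
eef_pos: [0.4152, 0.2407, 0.0265]
ee_rot: [[-0.128, -0.992, 0.001], [-0.992, 0.128, 0.001], [-0.001, -0.001, -1.0]]
contact_force: [-2.0, -0.3, 5.9]
opening: 0.0556
gripper_force: 35.0
t11.92 tcp [0.4152 0.2407 0.0265] a -97.33 F [-2.  -0.3  5.9] open 0.0556 grip 35.0
pocket [ 0.56310057 -0.23422692]
lift turn [-0.0005  0.0009 -0.    ] shift [ 0.      0.     -0.4337] |n rows| 5.0
to pocket turn [-0.0006  0.0009 -0.0376] shift [ 1.159  -0.4503 -0.4337] |n rows| 14.0
```

```bash
python3 -m pendant '[{"offset":[0,0,-0.06],"rotation":[0,0,0],"hand":0},{"offset":[0,0,-0.08],"rotation":[0,0,0],"hand":0},{"offset":[0,0,-0.09],"rotation":[0,0,0],"hand":0},{"offset":[0,0,-0.09],"rotation":[0,0,0],"hand":0},{"offset":[0,0,-0.06],"rotation":[0,0,0],"hand":0},{"offset":[0,0,0],"rotation":[0,0,-0.0376],"hand":0},{"offset":[0.05,-0.02,0],"rotation":[0,0,0],"hand":0},{"offset":[0.09,-0.035,0],"rotation":[0,0,0],"hand":0},{"offset":[0.09,-0.035,0],"rotation":[0,0,0],"hand":0},{"offset":[0.09,-0.035,0],"rotation":[0,0,0],"hand":0},{"offset":[0.09,-0.035,0],"rotation":[0,0,0],"hand":0},{"offset":[0.09,-0.035,0],"rotation":[0,0,0],"hand":0}]' 35|grep -E 'pos|open'
python3 -m pendant '[{"offset":[0.09,-0.035,0],"rotation":[0,0,0],"hand":0},{"offset":[0.09,-0.035,0],"rotation":[0,0,0],"hand":0},{"offset":[0.09,-0.035,0],"rotation":[0,0,0],"hand":0},{"offset":[0.09,-0.035,0],"rotation":[0,0,0],"hand":0},{"offset":[0.09,-0.035,0],"rotation":[0,0,0],"hand":0},{"offset":[0.09,-0.035,0],"rotation":[0,0,0],"hand":0},{"offset":[0.09,-0.035,0],"rotation":[0,0,0],"hand":0},{"offset":[0.03,-0.012,0],"rotation":[0,0,0],"hand":0},{"offset":[0,0,0.08],"rotation":[0,0,0],"hand":0},{"offset":[0,0,0.08],"rotation":[0,0,0],"hand":0},{"offset":[0,0,0],"rotation":[0,0,0],"hand":0},{"offset":[0,0,0],"rotation":[0,0,0],"hand":0}]' 35|grep -E 'pos|open'
python3 - <<'E'
from h import *
st();T=pose();go(.5631,-.2325,.0385,-93.94)
p=cams.capture("wrist");np.savez("pics/w5.npz",T=T,**p);cv2.imwrite("pics/w5.png",p["frame"])
E
```

```text
eef_pos: [0.4787, 0.0336, 0.1776]
opening: 0.056
eef_pos: [0.5618, -0.2347, 0.1119]
opening: 0.0556
t13.92 tcp [ 0.5618 -0.2347  0.1119] a -93.94 F [-0.3  0.9 -0.1] open 0.0556 grip 35.0
 turn [ 0.0035  0.0002 -0.    ] shift [-0.0058 -0.0027  0.1835] |n rows| 2.0
```

View pics/w5.png

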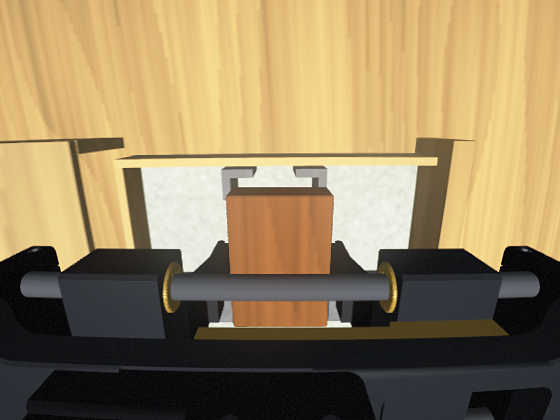

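Run:
```python
from h import *
P=np.array([.4422,-.1413]);t=np.radians(-3.94);D=np.array([[np.cos(t),-np.sin(t)],[np.sin(t),np.cos(t)]])
p=dict(np.load("pics/w5.npz"));T=p.pop("T")
f=lambda q,z:np.round((world(p,q,T,z=z)[:,:2]-P)@D*1000,1)
# row profile for guide edges
print("guide outer/inner top",f([(222,174),(230.5,177),(318.5,177),(326.5,174)],.052))
print("base far top edge",f([(227.5,196),(333,196)],.109),"tcp",np.round((T[:2,3]-P)@D*1000,1))
g=cv2.cvtColor(p["frame"],cv2.COLOR_BGR2GRAY);print(g[173,215:335]);print(g[182,215:335])
```

```text
guide outer/inner top [[ 166.4 -129.6]
 [ 160.6 -127.5]
 [  98.7 -127.3]
 [  93.2 -129.4]]
base far top edge [[ 153.3 -126.8]
 [  98.9 -126.7]] tcp [125.8 -85. ]
[235 235 234 235 237 230 197 168 167 169 168 167 170 169 168 169 168 169
 167 169 168 168 166 166 169 168 167 169 168 167 169 171 173 172 173 174
 176 147  85 105 217 241 237 236 237 238 239 240 238 234 233 233 234 234
 235 235 233 233 232 233 232 234 236 236 238 239 238 235 232 231 230 233
 233 234 235 233 235 236 235 157 101 162 169 167 167 168 166 168 167 169
 167 169 167 167 168 169 169 171 173 174 174 172 174 172 169 168 168 169
 168 168 168 172 221 239 237 237 239 236 235 234]
[233 233 232 233 233 232 216 178 168 169 169 168 169 170 163 115  87  88
  88  88  86  83 103 215 238 236 237 237 235 235 233 235 236 238 239 239
 238 236 235 236 236 239 240 238 237 238 238 239 239 240 240 241 242 240
 238 238 239 239 239 238 237 235 233 234 233 233 233 232 231 230 230 233
 234 234 234 232 230 230 232 234 235 236 235 233 232 230 229 230 231 230
 229 231 234 236 239 239 225 106  87  89  91  90  88 135 173 169 168 168
 170 168 168 181 228 232 230 229 229 231 231 232]
```

```bash
python3 -m pendant '[{"offset":[-0.0056,-0.0081,0],"rotation":[0,0,0],"hand":0},{"offset":[0,0,0.05],"rotation":[0,0,0],"hand":0},{"offset":[0,0,0.04],"rotation":[0,0,0],"hand":0},{"offset":[0,0,0.02],"rotation":[0,0,0],"hand":0},{"offset":[0,0,0.02],"rotation":[0,0,0],"hand":0},{"offset":[0,0,0],"rotation":[0,0,0],"hand":0},{"offset":[0,0,0],"rotation":[0,0,0],"hand":0}]' 35|grep -E 'pos|force'
python3 -m pendant '[{"offset":[0,0,0.02],"rotation":[0,0,0],"hand":0},{"offset":[0,0,0.02],"rotation":[0,0,0],"hand":0},{"offset":[0,0,0.008],"rotation":[0,0,0],"hand":0},{"offset":[0,0,0],"rotation":[0,0,0],"hand":0},{"offset":[0,0,0],"rotation":[0,0,0],"hand":0}]' 35|grep -E 'pos|force'
```

```text
eef_pos: [0.5772, -0.2338, 0.0719]
contact_force: [1.8, 3.7, 19.7]
gripper_force: 35.5
eef_pos: [0.5689, -0.2329, 0.0444]
contact_force: [1.7, -0.9, -0.6]
gripper_force: 35.0
```

Run:
```python
from h import *
st();T=pose();print(np.round(T[:3,:3],3));go(.5652,-.2327,.0385,-93.94)
p=cams.capture("wrist");np.savez("pics/w6.npz",T=T,**p);cv2.imwrite("pics/w6.png",p["frame"]);st()
```

```text
t14.97 tcp [ 0.5689 -0.2329  0.0444] a -93.89 F [ 1.7 -0.9 -0.6] open 0.0583 grip 35.0
[[-0.068 -0.998  0.005]
 [-0.998  0.068 -0.001]
 [ 0.001 -0.005 -1.   ]]
 turn [-0.0031 -0.0004  0.0006] shift [0.0002 0.0092 0.0147] |n rows| 1.0
t15.02 tcp [ 0.5683 -0.233   0.0437] a -93.90 F [2.3 0.1 0.4] open 0.0584 grip 35.0
```

View pics/w6.png

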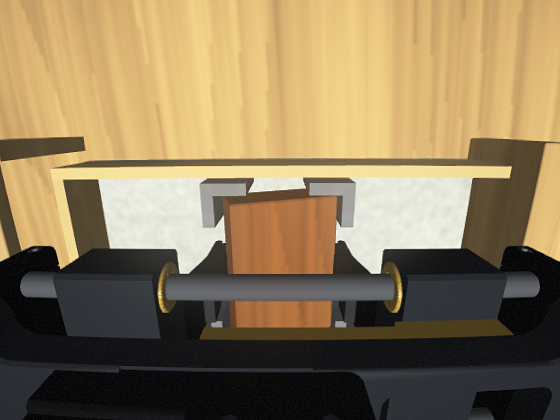

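```bash
python3 -m pendant '[{"offset":[0,0,0],"rotation":[0,0,0],"hand":75},{"offset":[0,0,0],"rotation":[0,0,0],"hand":75},{"offset":[0,0,0],"rotation":[0,0,0],"hand":75},{"offset":[0,0,0],"rotation":[0,0,0],"hand":75},{"offset":[0,0,0],"rotation":[0,0,0],"hand":75},{"offset":[0,0,0],"rotation":[0,0,0],"hand":75}]' 35|grep -E 'pos|force|open'
python3 - <<'E'
from h import *
st();T=pose()
p=cams.capture("wrist");np.savez("pics/w7.npz",T=T,**p);cv2.imwrite("pics/w7.png",p["frame"])
P=np.array([.4422,-.1413]);t=np.radians(-3.94);D=np.array([[np.cos(t),-np.sin(t)],[np.sin(t),np.cos(t)]])
X=cloud(p,T);B=p["frame"].astype(int);m=(B[...,2]-B[...,0]>60)&(X[...,2]<.06);d=(X[...,:2]-P)@D
m&=(abs(d[...,0]-.129)<.045)&(abs(d[...,1]+.085)<.05);m[275:]=False
print(m.sum(),np.percentile(X[m][:,2],[5,50,95]));A=np.c_[d[m],np.ones(m.sum())];print("plane",np.linalg.lstsq(A,X[m][:,2],rcond=None)[0]);print(np.percentile(d[m],[1,99],axis=0))
E
```

```text
eef_pos: [0.5663, -0.2331, 0.042]
contact_force: [0.7, 0.2, -0.7]
opening: 0.0652
gripper_force: 0.3
t15.52 tcp [ 0.5663 -0.2331  0.042 ] a -93.96 F [ 0.7  0.2 -0.7] open 0.0652 grip 0.3
7957 [0.03644214 0.04559335 0.05422715]
plane [0.32247608 0.01572783 0.00490474]
[[ 0.10389405 -0.13474429]
 [ 0.16098861 -0.081889  ]]
```

View pics/w7.png

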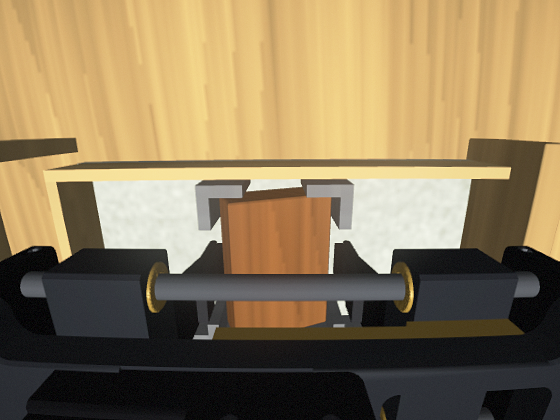

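```bash
python3 -m pendant '[{"offset":[0,0,0],"rotation":[0,0,0],"hand":100},{"offset":[0,0,0],"rotation":[0,0,0],"hand":100},{"offset":[0,0,0],"rotation":[0,0,0],"hand":100},{"offset":[0,0,0],"rotation":[0,0,0],"hand":100},{"offset":[0,0,-0.05],"rotation":[0,0,0],"hand":100},{"offset":[0,0,-0.08],"rotation":[0,0,0],"hand":100},{"offset":[0,0,-0.08],"rotation":[0,0,0],"hand":100},{"offset":[0,0,0],"rotation":[0,0,0],"hand":100}]' 35|grep -E 'pos|force|open'
cat >> h.py <<'E'
P=np.array([.4422,-.1413]);_t=np.radians(-3.94);D=np.array([[np.cos(_t),-np.sin(_t)],[np.sin(_t),np.cos(_t)]])
def pocket(p,T,cond,rows=275):
    """plane and extent in drawer coordinates of coloured thing in the pocket"""
    X=cloud(p,T);d=(X[...,:2]-P)@D
    m=cond(p["frame"].astype(int))&(abs(d[...,0]-.129)<.045)&(abs(d[...,1]+.085)<.05)&(X[...,2]<.08);m[rows:]=False
    print(m.sum(),"z",np.round(np.percentile(X[m][:,2],[5,50,95]),4),"plane",np.round(np.linalg.lstsq(np.c_[d[m],np.ones(m.sum())],X[m][:,2],rcond=None)[0],3),"ext",np.round(np.percentile(d[m],[1,99],axis=0)*1000,1).tolist())
wood=lambda B:(B[...,2]-B[...,0]>60)
E
python3 - <<'E'
from h import *
st();T=pose()
p=cams.capture("wrist");np.savez("pics/w8.npz",T=T,**p);cv2.imwrite("pics/w8.png",p["frame"]);pocket(p,T,wood,240)
E
```

```text
eef_pos: [0.5708, -0.2342, 0.1336]
contact_force: [0.7, -0.6, 0.9]
opening: 0.0868
gripper_force: 0.0
t16.23 tcp [ 0.5708 -0.2342  0.1336] a -93.85 F [ 0.7 -0.6  0.9] open 0.0868 grip 0.0
4471 z [0.0355 0.0366 0.0378] plane [0.016 0.001 0.034] ext [[108.3, -134.3], [162.9, -65.8]]
```

```bash
cat >> h.py <<'E'
def guides(p,T):
    X=cloud(p,T);d=(X[...,:2]-P)@D*1000;B=p["frame"].astype(int);grey=(B.max(-1)-B.min(-1)<25)&(B.max(-1)>130)
    m=grey&(X[...,2]>.047)&(X[...,2]<.057)&(d[...,0]>80)&(d[...,0]<180)&(d[...,1]<-30)&(d[...,1]>-140);m[238:]=0
    n,l,s,_=cv2.connectedComponentsWithStats(np.uint8(m))
    for i in range(1,n):
        if s[i,4]>25: a=d[l==i];print("guide",s[i].tolist(),np.round(np.percentile(a,[1,99],axis=0),1).tolist())
E
python3 - <<'E'
from h import *
p=dict(np.load("pics/w8.npz"));T=p.pop("T");guides(p,T);go(*(P+D@[.129,-.085]),.042,-93.94)
p=dict(np.load("pics/w5.npz"));T=p.pop("T");guides(p,T)
p=dict(np.load("pics/w3.npz"));T=p.pop("T");guides(p,T)
E
```

```text
guide [236, 163, 29, 30, 364] [[148.5, -133.1], [170.3, -111.9]]
guide [304, 163, 29, 29, 379] [[96.3, -133.4], [117.7, -112.2]]
 turn [-0.0056 -0.0009  0.0003] shift [0.0042 0.0103 0.2217] |n rows| 3.0
guide [296, 167, 32, 20, 353] [[92.7, -133.2], [114.6, -120.9]]
guide [221, 169, 33, 31, 417] [[145.3, -133.2], [166.7, -112.6]]
guide [254, 79, 20, 21, 151] [[93.1, -132.8], [113.5, -111.7]]
guide [207, 80, 20, 20, 166] [[146.3, -132.4], [166.5, -112.3]]
guide [211, 148, 20, 20, 158] [[145.0, -57.5], [166.4, -35.3]]
guide [256, 149, 19, 18, 132] [[93.6, -56.3], [113.9, -36.4]]
```

```bash
python3 -m pendant '[{"offset":[0,0,-0.09],"rotation":[0,0,0],"hand":100},{"offset":[0,0,-0.1],"rotation":[0,0,0],"hand":100},{"offset":[0,0,-0.1],"rotation":[0,0,0],"hand":100},{"offset":[-0.086,0.0347,0],"rotation":[0,0,0],"hand":100},{"offset":[-0.086,0.0347,0],"rotation":[0,0,0],"hand":100},{"offset":[-0.086,0.0347,0],"rotation":[0,0,0],"hand":100},{"offset":[-0.086,0.0347,0],"rotation":[0,0,0],"hand":100},{"offset":[-0.086,0.0347,0],"rotation":[0,0,0],"hand":100},{"offset":[-0.086,0.0347,0],"rotation":[0,0,0],"hand":100},{"offset":[-0.086,0.0347,0],"rotation":[0,0,0],"hand":100}]'|grep pos
python3 -m pendant '[{"offset":[-0.086,0.0347,0],"rotation":[0,0,0],"hand":100},{"offset":[-0.086,0.0347,0],"rotation":[0,0,0],"hand":100},{"offset":[-0.086,0.0347,0],"rotation":[0,0,0],"hand":100},{"offset":[-0.086,0.0347,0],"rotation":[0,0,0],"hand":100},{"offset":[-0.086,0.0347,0],"rotation":[0,0,0],"hand":100},{"offset":[-0.086,0.0347,0],"rotation":[0,0,0],"hand":100},{"offset":[-0.086,0.0347,0],"rotation":[0,0,0],"hand":100},{"offset":[0,0,0],"rotation":[0,0,0],"hand":100},{"offset":[0,0,0],"rotation":[0,0,0],"hand":100}]'|grep pos
python3 - <<'E'
from h import *
st();T=pose();p=cams.capture("wrist");np.savez("pics/w9.npz",T=T,**p);cv2.imwrite("pics/w9.png",p["frame"]);rects(p,T)
E
```

```text
eef_pos: [0.4851, 0.0152, 0.2416]
eef_pos: [0.4051, 0.2621, 0.2414]
t17.87 tcp [0.4051 0.2621 0.2414] a -93.76 F [-0.  -0.3 -0. ] open 0.0872 grip 0.0
[247, 42, 50, 74, 3352] z0.011 [407.1 128.5] [80.3 56.3] 82.7 bgr [43. 53. 61.]
[62, 62, 119, 57, 2871] z0.016 [588.5 124.7] [148.   34.4] 9.4 bgr [109. 124. 144.]
[0, 76, 12, 41, 279] z0.031 [731.8 130.5] [27.2  8.1] 73.7 bgr [29. 27. 26.]
[334, 104, 75, 57, 3224] z0.025 [290.2 197.9] [56.4 81.2] 77.5 bgr [212. 110.  79.]
[122, 155, 76, 70, 2959] z0.025 [558.9 252.1] [57.5 80.2] 51.0 bgr [204. 101.  59.]
[6, 177, 35, 44, 999] z0.045 [735.3 247.1] [15.6 50.8] 0.7 bgr [48. 45. 44.]
```

Run:
```python
from h import *
go(.4071,.1285,.022,-97.3)
```

```text
turn [ 0.0009 -0.001   0.0382] shift [ 0.3279 -0.0463  0.5487] |n rows| 7.0
```

```bash
python3 -m pendant '[{"offset":[0,0,0],"rotation":[0.0009,-0.001,0.0382],"hand":100},{"offset":[0.082,-0.0116,0],"rotation":[0,0,0],"hand":100},{"offset":[0.082,-0.0116,0],"rotation":[0,0,0],"hand":100},{"offset":[0.082,-0.0116,0],"rotation":[0,0,0],"hand":100},{"offset":[0.082,-0.0116,0],"rotation":[0,0,0],"hand":100},{"offset":[0,0,0.09],"rotation":[0,0,0],"hand":100},{"offset":[0,0,0.09],"rotation":[0,0,0],"hand":100},{"offset":[0,0,0.09],"rotation":[0,0,0],"hand":100},{"offset":[0,0,0.09],"rotation":[0,0,0],"hand":100},{"offset":[0,0,0],"rotation":[0,0,0],"hand":100},{"offset":[0,0,0],"rotation":[0,0,0],"hand":100}]'|grep pos
python3 - <<'E'
from h import *
st();go(.4071,.1285,.022,-97.3)
E
```

```text
eef_pos: [0.4072, 0.1267, 0.0973]
t18.83 tcp [0.4072 0.1267 0.0973] a -97.48 F [ 0.2 -0.2  1. ] open 0.0875 grip 0.0
 turn [ 0.0012 -0.0015 -0.002 ] shift [-0.0044  0.0007  0.1883] |n rows| 2.0
```

```bash
python3 -m pendant '[{"offset":[-0.0044,0,0.07],"rotation":[0,0,0],"hand":100},{"offset":[0,0,0.07],"rotation":[0,0,0],"hand":100},{"offset":[0,0,0.048],"rotation":[0,0,0],"hand":100},{"offset":[0,0,0],"rotation":[0,0,0],"hand":100},{"offset":[0,0,0],"rotation":[0,0,0],"hand":0},{"offset":[0,0,0],"rotation":[0,0,0],"hand":0},{"offset":[0,0,0],"rotation":[0,0,0],"hand":0},{"offset":[0,0,0],"rotation":[0,0,0],"hand":0},{"offset":[0,0,0],"rotation":[0,0,0],"hand":0},{"offset":[0,0,0],"rotation":[0,0,0],"hand":0}]' 30
python3 - <<'E'
from h import *
st();c=P+D@[.1333,-.0842];print("pocket",c)
go(c[0],c[1],.17,-93.94,"to pocket")
E
```

```text
time_s: 19.67
eef_pos: [0.4085, 0.1306, 0.0237]
ee_rot: [[-0.129, -0.992, 0.003], [-0.992, 0.129, 0.002], [-0.003, -0.002, -1.0]]
contact_force: [-1.6, 1.2, 5.4]
opening: 0.0554
gripper_force: 30.1
t19.67 tcp [0.4085 0.1306 0.0237] a -97.39 F [-1.6  1.2  5.4] open 0.0554 grip 30.1
pocket [ 0.56939942 -0.23446028]
to pocket turn [-0.0016  0.0017 -0.0383] shift [ 0.8829 -0.464  -0.3657] |n rows| 11.0
```

```bash
python3 -m pendant '[{"offset":[0,0,-0.06],"rotation":[0,0,0],"hand":0},{"offset":[0,0,-0.1],"rotation":[0,0,0],"hand":0},{"offset":[0,0,-0.1],"rotation":[0,0,0],"hand":0},{"offset":[0,0,-0.1],"rotation":[0,0,0],"hand":0},{"offset":[0,0,0],"rotation":[0,0,-0.0383],"hand":0},{"offset":[0.06,-0.032,0],"rotation":[0,0,0],"hand":0},{"offset":[0.08,-0.0422,0],"rotation":[0,0,0],"hand":0},{"offset":[0.08,-0.0422,0],"rotation":[0,0,0],"hand":0},{"offset":[0.08,-0.0422,0],"rotation":[0,0,0],"hand":0},{"offset":[0.08,-0.0422,0],"rotation":[0,0,0],"hand":0}]' 30|grep -E 'pos|open'
python3 -m pendant '[{"offset":[0.08,-0.0422,0],"rotation":[0,0,0],"hand":0},{"offset":[0.08,-0.0422,0],"rotation":[0,0,0],"hand":0},{"offset":[0.08,-0.0422,0],"rotation":[0,0,0],"hand":0},{"offset":[0.08,-0.0422,0],"rotation":[0,0,0],"hand":0},{"offset":[0.08,-0.0422,0],"rotation":[0,0,0],"hand":0},{"offset":[0.08,-0.0422,0],"rotation":[0,0,0],"hand":0},{"offset":[0.018,-0.01,0],"rotation":[0,0,0],"hand":0},{"offset":[0,0,0.08],"rotation":[0,0,0],"hand":0},{"offset":[0,0,0.04],"rotation":[0,0,0],"hand":0},{"offset":[0,0,0],"rotation":[0,0,0],"hand":0},{"offset":[0,0,0],"rotation":[0,0,0],"hand":0},{"offset":[0,0,0],"rotation":[0,0,0],"hand":0}]' 30|grep -E 'pos|open'
cat >> h.py <<'E'
def held(p,T,zt,cond):
    """extent (drawer mm) of the held part's visible top, taken on plane zt"""
    X=cloud(p,T);m=cond(p["frame"].astype(int))&(abs(X[...,2]-zt)<.006);m[238:]=0
    n,l,s,_=cv2.connectedComponentsWithStats(np.uint8(m));i=1+np.argmax(s[1:,4]);v,u=np.where(l==i)
    d=(world(p,np.c_[u,v],T,z=np.median(X[l==i][:,2]))[:,:2]-P)@D*1000
    print("held",s[i].tolist(),"z %.4f"%np.median(X[l==i][:,2]),np.round(np.percentile(d,[.5,99.5],axis=0),1).tolist(),"tcp",np.round((T[:2,3]-P)@D*1000,1))
E
python3 - <<'E'
from h import *
st();T=pose();p=cams.capture("wrist");np.savez("pics/w10.npz",T=T,**p);cv2.imwrite("pics/w10.png",p["frame"]);guides(p,T);held(p,T,T[2,3]-.012,lambda B:B.max(-1)<110)
E
```

```text
eef_pos: [0.4778, -0.0285, 0.1671]
opening: 0.0554
eef_pos: [0.5699, -0.2328, 0.12]
opening: 0.0554
t21.50 tcp [ 0.5699 -0.2328  0.12  ] a -93.88 F [ 0.3  0.5 -0.9] open 0.0554 grip 30.0
guide [230, 163, 31, 25, 368] [[148.7, -133.1], [170.4, -117.0]]
guide [302, 163, 31, 31, 386] [[96.4, -133.2], [117.7, -113.9]]
held [230, 188, 101, 50, 4895] z 0.1068 [[107.2, -126.4], [161.7, -97.8]] tcp [133.7 -82.5]
```

```bash
python3 -m pendant '[{"offset":[-0.002,0.001,0.05],"rotation":[0,0,0],"hand":0},{"offset":[0,0,0.04],"rotation":[0,0,0],"hand":0},{"offset":[0,0,0.02],"rotation":[0,0,0],"hand":0},{"offset":[0,0,0],"rotation":[0,0,0],"hand":0},{"offset":[0,0,0],"rotation":[0,0,0],"hand":0}]' 30|grep -E 'pos|force'
python3 -m pendant '[{"offset":[0,0,0.015],"rotation":[0,0,0],"hand":0},{"offset":[0,0,0.012],"rotation":[0,0,0],"hand":0},{"offset":[0,0,0],"rotation":[0,0,0],"hand":0}]' 30|grep -E 'pos|force'
python3 -m pendant '[{"offset":[0,0,0.011],"rotation":[0,0,0],"hand":0},{"offset":[0,0,0],"rotation":[0,0,0],"hand":0},{"offset":[0,0,0],"rotation":[0,0,0],"hand":0}]' 30|grep -E 'pos|force'
```

```text
eef_pos: [0.5695, -0.232, 0.0756]
contact_force: [-0.6, 0.5, 0.3]
gripper_force: 30.0
eef_pos: [0.5685, -0.2318, 0.0634]
contact_force: [0.4, 0.9, -0.1]
gripper_force: 30.0
eef_pos: [0.5694, -0.2321, 0.0598]
contact_force: [1.0, 0.1, 0.8]
gripper_force: 30.0
```

```bash
python3 -m pendant '[{"offset":[0,0,0],"rotation":[0,0,0],"hand":75},{"offset":[0,0,0],"rotation":[0,0,0],"hand":85},{"offset":[0,0,0],"rotation":[0,0,0],"hand":85},{"offset":[0,0,0],"rotation":[0,0,0],"hand":85},{"offset":[0,0,-0.05],"rotation":[0,0,0],"hand":85},{"offset":[0,0,-0.07],"rotation":[0,0,0],"hand":100},{"offset":[0,0,-0.08],"rotation":[0,0,0],"hand":100},{"offset":[0,0,0],"rotation":[0,0,0],"hand":100},{"offset":[0,0,0],"rotation":[0,0,0],"hand":100}]' 30|grep -E 'pos|force'
python3 - <<'E'
from h import *
st();T=pose();p=cams.capture("wrist");np.savez("pics/w11.npz",T=T,**p);cv2.imwrite("pics/w11.png",p["frame"]);guides(p,T);pocket(p,T,lambda B:B.max(-1)<110,240)
go(.4157,.3678,.25,-87.5)
E
```

```text
eef_pos: [0.57, -0.2323, 0.142]
contact_force: [0.1, -0.2, -1.5]
gripper_force: 0.0
t23.22 tcp [ 0.57   -0.2323  0.142 ] a -93.94 F [ 0.1 -0.2 -1.5] open 0.0858 grip 0.0
guide [235, 160, 29, 28, 375] [[148.9, -133.1], [170.4, -111.4]]
guide [301, 160, 28, 27, 361] [[96.4, -133.2], [118.0, -112.2]]
5088 z [0.0367 0.0466 0.0477] plane [0.026 0.01  0.043] ext [[101.9, -133.2], [164.4, -57.4]]
 turn [-0.0018  0.0011 -0.0718] shift [-1.5147  0.3168 -0.2748] |n rows| 16.0
```

```bash
python3 -m pendant '[{"offset":[0,0,-0.09],"rotation":[0,0,0],"hand":100},{"offset":[0,0,-0.09],"rotation":[0,0,-0.0718],"hand":100},{"offset":[-0.0947,0.0198,0],"rotation":[0,0,0],"hand":100},{"offset":[-0.0947,0.0198,0],"rotation":[0,0,0],"hand":100},{"offset":[-0.0947,0.0198,0],"rotation":[0,0,0],"hand":100},{"offset":[-0.0947,0.0198,0],"rotation":[0,0,0],"hand":100},{"offset":[-0.0947,0.0198,0],"rotation":[0,0,0],"hand":100},{"offset":[-0.0947,0.0198,0],"rotation":[0,0,0],"hand":100},{"offset":[-0.0947,0.0198,0],"rotation":[0,0,0],"hand":100},{"offset":[-0.0947,0.0198,0],"rotation":[0,0,0],"hand":100},{"offset":[-0.0947,0.0198,0],"rotation":[0,0,0],"hand":100},{"offset":[-0.0947,0.0198,0],"rotation":[0,0,0],"hand":100}]'|grep pos
python3 -m pendant '[{"offset":[-0.0947,0.0198,0],"rotation":[0,0,0],"hand":100},{"offset":[-0.0947,0.0198,0],"rotation":[0,0,0],"hand":100},{"offset":[-0.0947,0.0198,0],"rotation":[0,0,0],"hand":100},{"offset":[-0.0947,0.0198,0],"rotation":[0,0,0],"hand":100},{"offset":[-0.0947,0.0198,0],"rotation":[0,0,0],"hand":100},{"offset":[-0.0947,0.0198,0],"rotation":[0,0,0],"hand":100},{"offset":[0,0,0.09],"rotation":[0,0,0],"hand":100},{"offset":[0,0,0.09],"rotation":[0,0,0],"hand":100},{"offset":[0,0,0.09],"rotation":[0,0,0],"hand":100},{"offset":[0,0,0],"rotation":[0,0,0],"hand":100},{"offset":[0,0,0],"rotation":[0,0,0],"hand":100}]'|grep pos
python3 - <<'E'
from h import *
st();go(.4157,.3678,.022,-87.5)
E
```

```text
eef_pos: [0.4712, 0.144, 0.2106]
eef_pos: [0.4146, 0.3664, 0.1019]
t25.18 tcp [0.4146 0.3664 0.1019] a -87.46 F [ 0.1 -0.2  1.3] open 0.0873 grip 0.0
 turn [ 0.0013 -0.0029  0.0004] shift [-0.0034 -0.0028  0.1997] |n rows| 2.0
```

```bash
python3 -m pendant '[{"offset":[-0.0034,-0.0028,0.07],"rotation":[0,0,0],"hand":100},{"offset":[0,0,0.07],"rotation":[0,0,0],"hand":100},{"offset":[0,0,0.059],"rotation":[0,0,0],"hand":100},{"offset":[0,0,0],"rotation":[0,0,0],"hand":100},{"offset":[0,0,0],"rotation":[0,0,0],"hand":0},{"offset":[0,0,0],"rotation":[0,0,0],"hand":0},{"offset":[0,0,0],"rotation":[0,0,0],"hand":0},{"offset":[0,0,0],"rotation":[0,0,0],"hand":0},{"offset":[0,0,0],"rotation":[0,0,0],"hand":0},{"offset":[0,0,0],"rotation":[0,0,0],"hand":0}]' 45
python3 - <<'E'
from h import *
st();c=P+D@[.1333,-.0842];go(c[0],c[1],.17,-93.94,"to pocket")
E
```

```text
time_s: 26.02
eef_pos: [0.4168, 0.3697, 0.0255]
ee_rot: [[0.044, -0.999, 0.002], [-0.999, -0.044, 0.003], [-0.002, -0.002, -1.0]]
contact_force: [-2.0, 0.4, 5.9]
opening: 0.0548
gripper_force: 43.6
t26.02 tcp [0.4168 0.3697 0.0255] a -87.48 F [-2.   0.4  5.9] open 0.0548 grip 43.6
to pocket turn [-0.0013  0.0016  0.0717] shift [ 1.4805 -0.4844 -0.3612] |n rows| 16.0
```

```bash
python3 -m pendant '[{"offset":[0,0,0],"rotation":[0,0,0],"hand":80},{"offset":[0,0,0],"rotation":[0,0,0],"hand":80},{"offset":[0,0,0.01],"rotation":[0,0,0],"hand":80},{"offset":[0,0,0],"rotation":[0,0,0],"hand":80},{"offset":[0,0,0],"rotation":[0,0,0],"hand":80}]' 45|grep -E 'pos|force|open'
python3 -m pendant '[{"offset":[0,0,0],"rotation":[0,0,0],"hand":0},{"offset":[0,0,0],"rotation":[0,0,0],"hand":0},{"offset":[0,0,0],"rotation":[0,0,0],"hand":0},{"offset":[0,0,0],"rotation":[0,0,0],"hand":0},{"offset":[0,0,0],"rotation":[0,0,0],"hand":0}]' 45|grep -E 'pos|force|open'
```

```text
eef_pos: [0.4165, 0.3691, 0.02]
contact_force: [0.1, 0.4, 0.3]
opening: 0.0687
gripper_force: 0.0
eef_pos: [0.4167, 0.3694, 0.0205]
contact_force: [0.5, 1.0, -0.7]
opening: 0.0554
gripper_force: 45.0
```

```bash
python3 -m pendant '[{"offset":[0,0,-0.06],"rotation":[0,0,0],"hand":0},{"offset":[0,0,-0.1],"rotation":[0,0,0],"hand":0},{"offset":[0,0,-0.1],"rotation":[0,0,0],"hand":0},{"offset":[0,0,-0.1],"rotation":[0,0,0],"hand":0},{"offset":[0,0,0],"rotation":[0,0,0.0717],"hand":0},{"offset":[0.06,-0.02,0],"rotation":[0,0,0],"hand":0},{"offset":[0.09,-0.0295,0],"rotation":[0,0,0],"hand":0},{"offset":[0.09,-0.0295,0],"rotation":[0,0,0],"hand":0},{"offset":[0.09,-0.0295,0],"rotation":[0,0,0],"hand":0},{"offset":[0.09,-0.0295,0],"rotation":[0,0,0],"hand":0},{"offset":[0.09,-0.0295,0],"rotation":[0,0,0],"hand":0},{"offset":[0.09,-0.0295,0],"rotation":[0,0,0],"hand":0}]' 45|grep -E 'pos|open'
python3 -m pendant '[{"offset":[0.09,-0.0295,0],"rotation":[0,0,0],"hand":0},{"offset":[0.09,-0.0295,0],"rotation":[0,0,0],"hand":0},{"offset":[0.09,-0.0295,0],"rotation":[0,0,0],"hand":0},{"offset":[0.09,-0.0295,0],"rotation":[0,0,0],"hand":0},{"offset":[0.09,-0.0295,0],"rotation":[0,0,0],"hand":0},{"offset":[0.09,-0.0295,0],"rotation":[0,0,0],"hand":0},{"offset":[0.09,-0.0295,0],"rotation":[0,0,0],"hand":0},{"offset":[0.09,-0.0295,0],"rotation":[0,0,0],"hand":0},{"offset":[0.09,-0.0295,0],"rotation":[0,0,0],"hand":0},{"offset":[0.066,-0.0215,0],"rotation":[0,0,0],"hand":0},{"offset":[0,0,0],"rotation":[0,0,0],"hand":0},{"offset":[0,0,0],"rotation":[0,0,0],"hand":0}]' 45|grep -E 'pos|open'
python3 - <<'E'
from h import *
st();c=P+D@[.1333,-.0842];go(c[0],c[1]+.001,.12,-93.94,"to pocket")
E
```

```text
eef_pos: [0.4782, 0.1224, 0.1641]
opening: 0.0555
eef_pos: [0.5684, -0.2344, 0.1626]
opening: 0.0553
t28.85 tcp [ 0.5684 -0.2344  0.1626] a -94.12 F [ 1.   0.4 -1.8] open 0.0553 grip 45.0
to pocket turn [ 0.0004  0.0014 -0.002 ] shift [-0.0025 -0.0023  0.1066] |n rows| 2.0
```

```bash
python3 -m pendant '[{"offset":[-0.0025,-0.0023,0.05],"rotation":[0,0,0],"hand":0},{"offset":[0,0,0.05],"rotation":[0,0,0],"hand":0},{"offset":[0,0,0],"rotation":[0,0,0],"hand":0},{"offset":[0,0,0],"rotation":[0,0,0],"hand":0},{"offset":[0,0,0],"rotation":[0,0,0],"hand":0}]' 45|grep -E 'pos|open'
python3 - <<'E'
from h import *
st();T=pose();p=cams.capture("wrist");np.savez("pics/w12.npz",T=T,**p);cv2.imwrite("pics/w12.png",p["frame"]);guides(p,T);held(p,T,T[2,3]-.0105,lambda B:(B.max(-1)-B.min(-1)<25))
E
```

```text
eef_pos: [0.5708, -0.2315, 0.1249]
opening: 0.0555
t29.27 tcp [ 0.5708 -0.2315  0.1249] a -93.84 F [ 0.1 -0.8 -2.7] open 0.0555 grip 45.0
guide [232, 161, 30, 30, 401] [[149.1, -132.7], [170.5, -111.7]]
guide [303, 161, 30, 30, 420] [[96.4, -133.5], [118.1, -111.7]]
held [229, 191, 102, 47, 4612] z 0.1150 [[107.8, -123.5], [162.8, -97.7]] tcp [134.5 -81.2]
```

```bash
python3 -m pendant '[{"offset":[0.0015,0.003,0.05],"rotation":[0,0,0],"hand":0},{"offset":[0,0,0.04],"rotation":[0,0,0],"hand":0},{"offset":[0,0,0.02],"rotation":[0,0,0],"hand":0},{"offset":[0,0,0],"rotation":[0,0,0],"hand":0},{"offset":[0,0,0],"rotation":[0,0,0],"hand":0}]' 45|grep -E 'pos|force'
python3 -m pendant '[{"offset":[0,0,0.015],"rotation":[0,0,0],"hand":0},{"offset":[0,0,0.01],"rotation":[0,0,0],"hand":0},{"offset":[0,0,0],"rotation":[0,0,0],"hand":0},{"offset":[0,0,0.009],"rotation":[0,0,0],"hand":0},{"offset":[0,0,0],"rotation":[0,0,0],"hand":0},{"offset":[0,0,0],"rotation":[0,0,0],"hand":0}]' 45|grep -E 'pos|force'
```

```text
eef_pos: [0.5696, -0.2326, 0.0807]
contact_force: [0.7, -0.6, -1.3]
gripper_force: 45.0
eef_pos: [0.5694, -0.2326, 0.0665]
contact_force: [0.0, -0.2, -0.5]
gripper_force: 45.0
```

```bash
python3 -m pendant '[{"offset":[0,0,0],"rotation":[0,0,0],"hand":75},{"offset":[0,0,0],"rotation":[0,0,0],"hand":85},{"offset":[0,0,0],"rotation":[0,0,0],"hand":85},{"offset":[0,0,0],"rotation":[0,0,0],"hand":85},{"offset":[0,0,-0.05],"rotation":[0,0,0],"hand":85},{"offset":[0,0,-0.07],"rotation":[0,0,0],"hand":100},{"offset":[0,0,-0.08],"rotation":[0,0,0],"hand":100},{"offset":[0,0,0],"rotation":[0,0,0],"hand":100},{"offset":[0,0,0],"rotation":[0,0,0],"hand":100}]' 30|grep -E 'pos|force'
python3 - <<'E'
from h import *
st();T=pose();p=cams.capture("wrist");np.savez("pics/w13.npz",T=T,**p);cv2.imwrite("pics/w13.png",p["frame"]);guides(p,T)
X=cloud(p,T);d=(X[...,:2]-P)@D;m=(abs(d[...,0]-.1333)<.02)&(d[...,1]<-.06)&(d[...,1]>-.12);m[238:]=0
print(m.sum(),"z",np.percentile(X[m][:,2],[5,50,95]),np.linalg.lstsq(np.c_[d[m],np.ones(m.sum())],X[m][:,2],rcond=None)[0])
go(.54,.26,.27,-93.94)
E
```

```text
eef_pos: [0.5703, -0.2329, 0.149]
contact_force: [-0.6, 0.1, -0.5]
gripper_force: 0.0
t30.98 tcp [ 0.5703 -0.2329  0.149 ] a -93.93 F [-0.6  0.1 -0.5] open 0.0857 grip 0.0
guide [237, 159, 28, 28, 335] [[148.9, -133.0], [170.3, -111.5]]
guide [301, 159, 27, 27, 317] [[96.3, -133.1], [117.8, -112.4]]
guide [248, 173, 68, 65, 2181] [[106.2, -122.9], [161.4, -67.5]]
2902 z [0.05568758 0.05690673 0.05807962] [-0.00226589  0.01240271  0.05837256]
 turn [-0.002   0.0011 -0.0001] shift [-1.2235  0.157  -0.3074] |n rows| 13.0
```

View pics/w13.png

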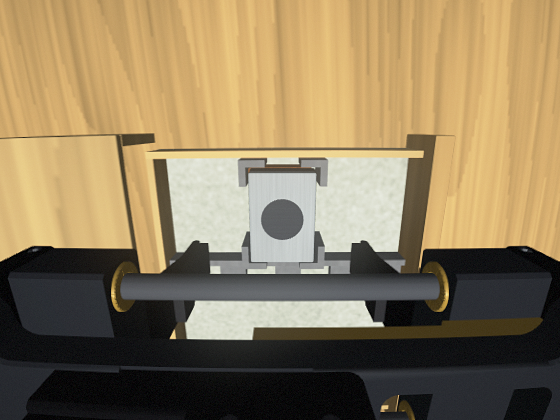

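```bash
python3 -m pendant '[{"offset":[0,0,-0.09],"rotation":[0,0,0],"hand":100},{"offset":[0,0,-0.1],"rotation":[0,0,0],"hand":100},{"offset":[0,0,-0.1],"rotation":[0,0,0],"hand":100},{"offset":[-0.094,0.012,0],"rotation":[0,0,0],"hand":100},{"offset":[-0.094,0.012,0],"rotation":[0,0,0],"hand":100},{"offset":[-0.094,0.012,0],"rotation":[0,0,0],"hand":100},{"offset":[-0.094,0.012,0],"rotation":[0,0,0],"hand":100},{"offset":[-0.094,0.012,0],"rotation":[0,0,0],"hand":100},{"offset":[-0.094,0.012,0],"rotation":[0,0,0],"hand":100},{"offset":[-0.094,0.012,0],"rotation":[0,0,0],"hand":100},{"offset":[-0.094,0.012,0],"rotation":[0,0,0],"hand":100},{"offset":[-0.094,0.012,0],"rotation":[0,0,0],"hand":100}]'|grep pos
python3 -m pendant '[{"offset":[-0.094,0.012,0],"rotation":[0,0,0],"hand":100},{"offset":[-0.094,0.012,0],"rotation":[0,0,0],"hand":100},{"offset":[-0.094,0.012,0],"rotation":[0,0,0],"hand":100},{"offset":[-0.094,0.012,0],"rotation":[0,0,0],"hand":100},{"offset":[0,0,0],"rotation":[0,0,0],"hand":100},{"offset":[0,0,0],"rotation":[0,0,0],"hand":100}]'|grep pos
python3 - <<'E'
from h import *
st();T=pose();p=cams.capture("wrist");np.savez("pics/w14.npz",T=T,**p);cv2.imwrite("pics/w14.png",p["frame"]);rects(p,T)
X=cloud(p,T)
m=(X[...,2]>.008)&(X[...,2]<.04)&(X[...,0]>.48)&(X[...,0]<.68)&(X[...,1]>.04)&(X[...,1]<.2);m[238:]=0
n,l,s,_=cv2.connectedComponentsWithStats(np.uint8(m));i=1+np.argmax(s[1:,4])
q=X[l==i][:,:2];v=np.linalg.svd(q-q.mean(0),full_matrices=False)[2][0];v*=np.sign(v[0]);t=(q-q.mean(0))@v;print(s[i],"axis",np.degrees(np.arctan2(v[1],v[0])))
w=np.array([-v[1],v[0]])
mid=lambda k:(q[k].mean(0)) 
for a,b in((0,40),(40,80),(90,140)):
    k=(t-t.min()>a/1000)&(t-t.min()<b/1000);u=(q[k]-q.mean(0))@w;print(a,b,"centre",np.round(q.mean(0)+v*t[k].mean()+w*(np.percentile(u,2)+np.percentile(u,98))/2,4),"width",np.round(np.percentile(u,98)-np.percentile(u,2),4),"z",np.median(X[l==i][k][:,2]))
print("len",t.max()-t.min(),"ends",q.mean(0)+v*t.min(),q.mean(0)+v*t.max())
E
```

```text
eef_pos: [0.5477, 0.1094, 0.2612]
eef_pos: [0.5391, 0.2607, 0.2607]
t32.53 tcp [0.5391 0.2607 0.2607] a -93.76 F [-0.6  0.1 -0.2] open 0.0870 grip 0.0
[172, 58, 119, 53, 2724] z0.017 [589.7 124.3] [148.2  34.4] 9.4 bgr [117. 135. 157.]
[91, 60, 26, 48, 760] z0.046 [740.7 116.8] [10.7 50.3] 2.3 bgr [52. 50. 48.]
[429, 101, 75, 53, 2945] z0.025 [291.1 198.1] [56.6 82. ] 78.0 bgr [191.  95.  67.]
[228, 148, 72, 67, 2608] z0.025 [560.1 252.1] [56.  79.7] 50.4 bgr [224. 126.  89.]
[117, 169, 23, 41, 591] z0.046 [736.  246.3] [10.  49.4] 2.0 bgr [56. 56. 56.]
[ 172   58  119   53 2701] axis 10.386875967495687
0 40 centre [0.5367 0.1135] width 0.02 z 0.016314318188040244
40 80 centre [0.5754 0.1205] width 0.0192 z 0.016365691081503042
90 140 centre [0.6294 0.1305] width 0.0346 z 0.0144158454954246
len 0.15094396085020279 ends [0.51661228 0.11019577] [0.66508269 0.13741003]
```

```bash
python3 -c "
from h import *
go(.579,.1216,.10,-169.6)"
```

```text
turn [ 4.000e-04 -1.000e-03  8.416e-01] shift [-0.0355 -0.3568  0.4029] |n rows| 6.0
```

```bash
python3 -m pendant '[{"offset":[0,0,0],"rotation":[0,0,0.0701],"hand":70},{"offset":[0,0,0],"rotation":[0,0,0.0701],"hand":70},{"offset":[0,0,0],"rotation":[0,0,0.0701],"hand":70},{"offset":[0,0,0],"rotation":[0,0,0.0701],"hand":70},{"offset":[0,0,0],"rotation":[0,0,0.0701],"hand":70},{"offset":[0,0,0],"rotation":[0,0,0.0701],"hand":70},{"offset":[0,0,0],"rotation":[0,0,0.0701],"hand":70},{"offset":[0,0,0],"rotation":[0,0,0.0701],"hand":70},{"offset":[0,0,0],"rotation":[0,0,0.0701],"hand":70},{"offset":[0,0,0],"rotation":[0,0,0.0701],"hand":70},{"offset":[0,0,0],"rotation":[0,0,0.0701],"hand":70},{"offset":[0,0,0],"rotation":[0,0,0.0701],"hand":70}]'|grep pos
python3 -m pendant '[{"offset":[-0.009,-0.089,0],"rotation":[0,0,0],"hand":70},{"offset":[-0.009,-0.089,0],"rotation":[0,0,0],"hand":70},{"offset":[-0.009,-0.089,0],"rotation":[0,0,0],"hand":70},{"offset":[-0.009,-0.089,0],"rotation":[0,0,0],"hand":70},{"offset":[0,0,0.09],"rotation":[0,0,0],"hand":70},{"offset":[0,0,0.09],"rotation":[0,0,0],"hand":70},{"offset":[0,0,0.09],"rotation":[0,0,0],"hand":70},{"offset":[0,0,0.09],"rotation":[0,0,0],"hand":70},{"offset":[0,0,0],"rotation":[0,0,0],"hand":70},{"offset":[0,0,0],"rotation":[0,0,0],"hand":70}]'|grep pos
python3 -c "
from h import *
st();go(.579,.1216,.024,-169.6)
T=pose();p=cams.capture('wrist');np.savez('pics/w15.npz',T=T,**p);rects(p,T)"
```

```text
eef_pos: [0.54, 0.2571, 0.2624]
eef_pos: [0.579, 0.1199, 0.1174]
t34.42 tcp [0.579  0.1199 0.1174] a -169.72 F [0.8 0.1 1.2] open 0.0611 grip 0.0
 turn [-0.0006 -0.002  -0.0014] shift [-0.0009  0.0042  0.2336] |n rows| 3.0
[131, 23, 55, 159, 4024] z0.042 [503.    3.2] [ 20.6 112.2] 78.6 bgr [ 74. 106. 121.]
[269, 143, 24, 95, 2169] z0.017 [557.1 116.5] [81.2 19.4] 10.9 bgr [164. 164. 171.]
[374, 170, 113, 68, 4821] z0.025 [559.7 251.4] [58.  79.8] 50.8 bgr [196.  97.  54.]
[540, 184, 20, 54, 728] z0.011 [532.  369.4] [54.8 18.8] 25.5 bgr [132. 129. 127.]
```

```bash
python3 -m pendant '[{"offset":[-0.001,0.002,0.08],"rotation":[0,0,0],"hand":70},{"offset":[0,0,0.08],"rotation":[0,0,0],"hand":70},{"offset":[0,0,0.06],"rotation":[0,0,0],"hand":70},{"offset":[0,0,0.016],"rotation":[0,0,0],"hand":70},{"offset":[0,0,0],"rotation":[0,0,0],"hand":70},{"offset":[0,0,0],"rotation":[0,0,0],"hand":0},{"offset":[0,0,0],"rotation":[0,0,0],"hand":0},{"offset":[0,0,0],"rotation":[0,0,0],"hand":0},{"offset":[0,0,0],"rotation":[0,0,0],"hand":0},{"offset":[0,0,0],"rotation":[0,0,0],"hand":0},{"offset":[0,0,0],"rotation":[0,0,0],"hand":0}]' 30
python3 -m pendant '[{"offset":[0,0,-0.06],"rotation":[0,0,0],"hand":0},{"offset":[0,0,-0.1],"rotation":[0,0,0],"hand":0},{"offset":[0,0,-0.1],"rotation":[0,0,0],"hand":0},{"offset":[0,0,-0.1],"rotation":[0,0,0],"hand":0},{"offset":[0,0,0],"rotation":[0,0,0],"hand":0},{"offset":[0,0,0],"rotation":[0,0,0],"hand":0}]'
python3 -c "
from h import *
st();go(*(P+D@[.0982,.047]),.17,-93.94)"
```

```text
time_s: 35.38
eef_pos: [0.5807, 0.1229, 0.025]
ee_rot: [[-0.984, -0.18, 0.002], [-0.18, 0.984, 0.002], [-0.003, 0.001, -1.0]]
contact_force: [-0.0, 0.6, -0.3]
opening: 0.0288
gripper_force: 0.0
time_s: 35.88
eef_pos: [0.5816, 0.1233, 0.1719]
ee_rot: [[-0.984, -0.18, 0.008], [-0.18, 0.984, 0.005], [-0.009, 0.003, -1.0]]
contact_force: [0.3, -0.2, -0.6]
opening: 0.0009
gripper_force: 0.0
t35.88 tcp [0.5816 0.1233 0.1719] a -169.63 F [ 0.3 -0.2 -0.6] open 0.0009 grip 0.0
 turn [-0.002  0.006 -0.841] shift [0.5664 0.0567 0.0046] |n rows| 6.0
```

```bash
python3 -m pendant '[{"offset":[0,0,0],"rotation":[0,0,0],"hand":70},{"offset":[0,0,0],"rotation":[0,0,0],"hand":70},{"offset":[0,0,0],"rotation":[0,0,0],"hand":70},{"offset":[0,0,0],"rotation":[0,0,0],"hand":70},{"offset":[0,0,0],"rotation":[0,0,0],"hand":70},{"offset":[0,0,0],"rotation":[0,0,0],"hand":70},{"offset":[0,0,0],"rotation":[0,0,0],"hand":70},{"offset":[0,0,0],"rotation":[0,0,0],"hand":70}]'|grep pos
python3 -c "
from h import *
st()
T=pose();p=cams.capture('wrist');np.savez('pics/w16.npz',T=T,**p);cv2.imwrite('pics/w16.png',p['frame']);rects(p,T);go(.579,.1212,.023,-169.4)"
```

```text
eef_pos: [0.5802, 0.1226, 0.1682]
t36.55 tcp [0.5802 0.1226 0.1682] a -169.64 F [ 1.2 -0.4 -0.7] open 0.0464 grip 0.0
[155, 41, 45, 125, 2337] z0.042 [500.4   2.9] [ 20.5 106.6] 77.8 bgr [ 78. 110. 125.]
[262, 139, 33, 99, 2072] z0.017 [567.5 119.1] [102.8  33.3] 10.3 bgr [152. 158. 171.]
[358, 162, 95, 76, 4278] z0.025 [559.7 251.5] [57.3 80.3] 50.1 bgr [209. 108.  69.]
[494, 173, 51, 65, 1595] z0.011 [541.3 381.5] [44.5 73.2] 87.6 bgr [159. 156. 155.]
 turn [ 0.0007  0.0011 -0.0027] shift [ 0.0036 -0.003   0.3633] |n rows| 4.0
```

```bash
python3 -m pendant '[{"offset":[0.003,-0.003,0.09],"rotation":[0,0,0],"hand":60},{"offset":[0,0,0.09],"rotation":[0,0,0],"hand":60},{"offset":[0,0,0.09],"rotation":[0,0,0],"hand":60},{"offset":[0,0,0.07],"rotation":[0,0,0],"hand":60},{"offset":[0,0,0.022],"rotation":[0,0,0],"hand":60},{"offset":[0,0,0],"rotation":[0,0,0],"hand":0},{"offset":[0,0,0],"rotation":[0,0,0],"hand":0},{"offset":[0,0,0],"rotation":[0,0,0],"hand":0},{"offset":[0,0,0],"rotation":[0,0,0],"hand":0},{"offset":[0,0,0],"rotation":[0,0,0],"hand":0},{"offset":[0,0,0],"rotation":[0,0,0],"hand":0},{"offset":[0,0,0],"rotation":[0,0,0],"hand":0}]' 30|grep -E 'pos|open|r_force'
python3 -m pendant '[{"offset":[0,0,0],"rotation":[0,0,0],"hand":0},{"offset":[0,0,0],"rotation":[0,0,0],"hand":0},{"offset":[0,0,0],"rotation":[0,0,0],"hand":0},{"offset":[0,0,0],"rotation":[0,0,0],"hand":0},{"offset":[0,0,0],"rotation":[0,0,0],"hand":0}]' 30|grep -E 'pos|open|r_force'
```

```text
eef_pos: [0.5798, 0.1216, 0.0244]
opening: 0.0197
gripper_force: 30.0
eef_pos: [0.5798, 0.1216, 0.0244]
opening: 0.0191
gripper_force: 30.0
```

```bash
python3 -m pendant '[{"offset":[0,0,-0.05],"rotation":[0,0,0],"hand":0},{"offset":[0,0,-0.09],"rotation":[0,0,0],"hand":0},{"offset":[0,0,-0.09],"rotation":[0,0,0],"hand":0},{"offset":[0,0,-0.09],"rotation":[0,0,0],"hand":0},{"offset":[0,0,-0.05],"rotation":[0,0,0],"hand":0}]' 30|grep -E 'pos|open|r_force'
python3 -m pendant '[{"offset":[0,0,0],"rotation":[0,0,-0.0701],"hand":0},{"offset":[0,0,0],"rotation":[0,0,-0.0701],"hand":0},{"offset":[0,0,0],"rotation":[0,0,-0.0701],"hand":0},{"offset":[0,0,0],"rotation":[0,0,-0.0701],"hand":0},{"offset":[0,0,0],"rotation":[0,0,-0.0701],"hand":0},{"offset":[0,0,0],"rotation":[0,0,-0.0701],"hand":0},{"offset":[0,0,0],"rotation":[0,0,-0.0701],"hand":0},{"offset":[0,0,0],"rotation":[0,0,-0.0701],"hand":0},{"offset":[0,0,0],"rotation":[0,0,-0.0701],"hand":0},{"offset":[0,0,0],"rotation":[0,0,-0.0701],"hand":0},{"offset":[0,0,0],"rotation":[0,0,-0.0701],"hand":0},{"offset":[0,0,0],"rotation":[0,0,-0.0701],"hand":0}]'|grep -E 'pos|open'
python3 -c "
from h import *
st();go(*(P+D@[.0982,.048]),.12,-93.94)"
```

```text
eef_pos: [0.5805, 0.1216, 0.1756]
opening: 0.0194
gripper_force: 30.0
eef_pos: [0.5787, 0.1211, 0.1707]
opening: 0.0195
t39.43 tcp [0.5787 0.1211 0.1707] a -93.64 F [ 0.5 -1.3 -0.9] open 0.0195 grip 30.0
 turn [0.0001 0.0007 0.0033] shift [0.5578 0.0498 0.1267] |n rows| 6.0
```

```bash
python3 -m pendant '[{"offset":[0.093,0.0083,0],"rotation":[0,0,0.0033],"hand":0},{"offset":[0.093,0.0083,0],"rotation":[0,0,0],"hand":0},{"offset":[0.093,0.0083,0],"rotation":[0,0,0],"hand":0},{"offset":[0.093,0.0083,0],"rotation":[0,0,0],"hand":0},{"offset":[0.093,0.0083,0],"rotation":[0,0,0],"hand":0},{"offset":[0.093,0.0083,0],"rotation":[0,0,0],"hand":0},{"offset":[0,0,0.08],"rotation":[0,0,0],"hand":0},{"offset":[0,0,0.06],"rotation":[0,0,0],"hand":0},{"offset":[0,0,0],"rotation":[0,0,0],"hand":0},{"offset":[0,0,0],"rotation":[0,0,0],"hand":0},{"offset":[0,0,0],"rotation":[0,0,0],"hand":0}]' |grep -E 'pos|open'
cat >> h.py <<'E'
def lanes(p,T,z=.024):
    """centres of narrow-end gaps and the held/placed handle along drawer x at y~0 (mm): light floor vs grey posts"""
    d=(cloud(p,T)[...,:2]-P)@D*1000;Z=cloud(p,T)[...,2]
    for y in(-14,-5,4):
        k=(abs(d[...,1]-y)<1.5)&(d[...,0]>0)&(d[...,0]<250);k[238:]=0
        x=d[k][:,0];zz=Z[k];h,e=np.histogram(x,np.arange(0,250,2)),None
        b=(x//2).astype(int);print(y,"high at",[(int(2*i+1),int(1000*np.median(zz[b==i]))) for i in range(125) if (b==i).any() and np.median(zz[b==i])>.018])
E
python3 - <<'E'
from h import *
st();T=pose();p=cams.capture("wrist");np.savez("pics/w17.npz",T=T,**p);cv2.imwrite("pics/w17.png",p["frame"]);guides(p,T);lanes(p,T);go(*(P+D@[.0982,.048]),.0365,-93.94)
E
```

```text
eef_pos: [0.5441, -0.0996, 0.1161]
opening: 0.0198
t40.35 tcp [ 0.5441 -0.0996  0.1161] a -94.17 F [-0.3  0.1  0.6] open 0.0198 grip 30.0
guide [174, 0, 96, 117, 5008] [[106.2, -104.4], [168.7, -36.2]]
guide [252, 82, 33, 35, 521] [[96.2, -56.5], [117.8, -35.6]]
-14 high at [(1, 74), (3, 74), (5, 74), (7, 74), (9, 74), (11, 74), (13, 54), (15, 24), (17, 25), (19, 24), (21, 24), (23, 24), (25, 24), (27, 24), (29, 19), (59, 24), (61, 24), (63, 24), (65, 24), (67, 24), (69, 24), (71, 24), (73, 24), (75, 24), (77, 24), (79, 25), (81, 24), (83, 24), (85, 19), (91, 107), (93, 107), (95, 107), (97, 107), (99, 107), (101, 107), (103, 107), (105, 107), (107, 107), (115, 19), (117, 24), (119, 24), (121, 24), (123, 24), (125, 24), (127, 24), (129, 24), (131, 24), (133, 24), (135, 25), (137, 24), (139, 24), (141, 24), (171, 22), (173, 24), (175, 25), (177, 24), (179, 24), (181, 24), (183, 24), (185, 25), (187, 24), (189, 24), (191, 24), (193, 25), (195, 24), (197, 24), (227, 19), (229, 23), (231, 24), (233, 24), (235, 24), (237, 24), (239, 24), (241, 24), (243, 25), (245, 35), (247, 42), (249, 4
[... 1092 characters left out ...]
 (73, 25), (75, 24), (77, 24), (79, 24), (81, 24), (83, 24), (89, 105), (91, 107), (93, 108), (95, 108), (97, 108), (99, 108), (101, 108), (103, 108), (105, 108), (107, 107), (109, 107), (115, 24), (117, 24), (119, 24), (121, 24), (123, 24), (125, 24), (127, 24), (129, 24), (131, 24), (133, 24), (135, 24), (137, 24), (139, 24), (141, 24), (171, 22), (173, 23), (175, 24), (177, 24), (179, 24), (181, 24), (183, 24), (185, 23), (187, 24), (189, 24), (191, 24), (193, 24), (195, 24), (197, 23), (227, 19), (229, 24), (231, 24), (233, 24), (235, 24), (237, 24), (239, 24), (241, 24), (243, 24), (245, 32), (247, 42), (249, 41)]
 turn [-0.0027  0.0009 -0.0024] shift [0.002  0.0024 0.2005] |n rows| 3.0
```

View pics/w17.png

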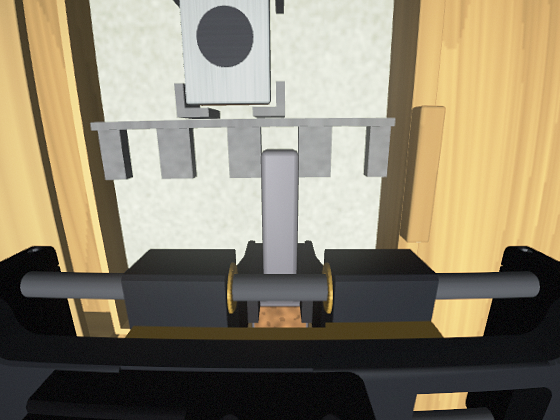

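```bash
python3 -m pendant '[{"offset":[0.001,0,0.07],"rotation":[0,0,0],"hand":0},{"offset":[0,0,0.06],"rotation":[0,0,0],"hand":0},{"offset":[0,0,0.03],"rotation":[0,0,0],"hand":0},{"offset":[0,0,0.02],"rotation":[0,0,0],"hand":0},{"offset":[0,0,0],"rotation":[0,0,0],"hand":0},{"offset":[0,0,0],"rotation":[0,0,0],"hand":0}]' |grep -E 'pos|force'
python3 -m pendant '[{"offset":[0,0,0.012],"rotation":[0,0,0],"hand":0},{"offset":[0,0,0.006],"rotation":[0,0,0],"hand":0},{"offset":[0,0,0],"rotation":[0,0,0],"hand":0}]' |grep -E 'pos|force'
```

```text
eef_pos: [0.5443, -0.0998, 0.0443]
contact_force: [1.1, -0.1, 0.4]
gripper_force: 30.0
eef_pos: [0.5438, -0.1001, 0.0365]
contact_force: [0.5, 0.9, -0.8]
gripper_force: 30.0
```

Release, rise, then head over to view the scraper.

```bash
python3 -m pendant '[{"offset":[0,0,0],"rotation":[0,0,0],"hand":45},{"offset":[0,0,0],"rotation":[0,0,0],"hand":45},{"offset":[0,0,0],"rotation":[0,0,0],"hand":45},{"offset":[0,0,0],"rotation":[0,0,0],"hand":45},{"offset":[0,0,-0.06],"rotation":[0,0,0],"hand":45},{"offset":[0,0,-0.09],"rotation":[0,0,0],"hand":60},{"offset":[0,0,-0.09],"rotation":[0,0,0],"hand":60},{"offset":[0,0,-0.09],"rotation":[0,0,0],"hand":60},{"offset":[0,0,-0.09],"rotation":[0,0,0],"hand":60},{"offset":[0,0,-0.09],"rotation":[0,0,0],"hand":60},{"offset":[0,0,0],"rotation":[0,0,0],"hand":60}]' |grep -E 'pos|force'
python3 - <<'E'
from h import *
T=pose();p=cams.capture("wrist");np.savez("pics/w18.npz",T=T,**p);cv2.imwrite("pics/w18.png",p["frame"])
X=cloud(p,T);d=(X[...,:2]-P)@D*1000
for y in(-10,0,20,40,60,75):
    k=(abs(d[...,1]-y)<1.5)&(abs(d[...,0]-99)<26)&(X[...,2]>(.0255 if y<20 else .016))&(X[...,2]<.05);k[240:]=0
    if k.sum()>3:print(y,np.round(np.percentile(d[k][:,0],[2,98]),1),np.median(X[k][:,2]))
go(.54,.42,.26,-93.94)
E
```

```text
eef_pos: [0.5469, -0.101, 0.2488]
contact_force: [1.0, 0.5, 0.1]
gripper_force: 0.0
-10 [ 81.3 123. ] 0.028196608925803834
0 [ 84.1 121.7] 0.028108525807148232
20 [ 89.3 108. ] 0.028586067430421885
40 [ 89.1 108.1] 0.028495916063190074
60 [ 90.3 108.3] 0.028338433837128585
75 [ 82.3 116.2] 0.02463793678524956
 turn [-0.0075  0.0015 -0.0029] shift [-1.2973  0.1022 -0.0376] |n rows| 14.0
```

```bash
python3 -m pendant '[{"offset":[-0.0927,0.0073,0],"rotation":[0,0,0],"hand":60},{"offset":[-0.0927,0.0073,0],"rotation":[0,0,0],"hand":60},{"offset":[-0.0927,0.0073,0],"rotation":[0,0,0],"hand":60},{"offset":[-0.0927,0.0073,0],"rotation":[0,0,0],"hand":60},{"offset":[-0.0927,0.0073,0],"rotation":[0,0,0],"hand":60},{"offset":[-0.0927,0.0073,0],"rotation":[0,0,0],"hand":60},{"offset":[-0.0927,0.0073,0],"rotation":[0,0,0],"hand":60}]' |grep -E 'pos'
python3 -m pendant '[{"offset":[-0.0927,0.0073,0],"rotation":[0,0,0],"hand":60},{"offset":[-0.0927,0.0073,0],"rotation":[0,0,0],"hand":60},{"offset":[-0.0927,0.0073,0],"rotation":[0,0,0],"hand":60},{"offset":[-0.0927,0.0073,0],"rotation":[0,0,0],"hand":60},{"offset":[-0.0927,0.0073,0],"rotation":[0,0,0],"hand":60},{"offset":[-0.0927,0.0073,0],"rotation":[0,0,0],"hand":60},{"offset":[-0.0927,0.0073,0],"rotation":[0,0,0],"hand":60},{"offset":[0,0,0],"rotation":[0,0,0],"hand":60},{"offset":[0,0,0],"rotation":[0,0,0],"hand":60}]' |grep -E 'pos'
cat >> h.py <<'E'
def tool(p,T,box,zmin=.005):
    X=cloud(p,T);m=(X[...,2]>zmin)&(X[...,2]<.035)&(X[...,0]>box[0])&(X[...,0]<box[1])&(X[...,1]>box[2])&(X[...,1]<box[3]);m[240:]=0
    n,l,s,_=cv2.connectedComponentsWithStats(np.uint8(m));i=1+np.argmax(s[1:,4]);q=X[l==i][:,:2];c=q.mean(0)
    v=np.linalg.svd(q-c,full_matrices=False)[2][0];t=(q-c)@v;w=np.array([-v[1],v[0]]);t0=t.min();print("len",np.ptp(t))
    for a in range(5,int(np.ptp(t)*1000),10):
        k=abs((t-t0)*1000-a)<5;u=(q[k]-c)@w;lo,hi=np.percentile(u,[2,98]);print(a,np.round(c+v*(t0+a/1000)+w*(lo+hi)/2,4),"w %.1f"%((hi-lo)*1000),end=" | ")
E
python3 - <<'E'
from h import *
st();T=pose();p=cams.capture("wrist");np.savez("pics/w19.npz",T=T,**p);cv2.imwrite("pics/w19.png",p["frame"]);rects(p,T);tool(p,T,(.45,.7,.31,.45))
E
```

```text
eef_pos: [0.5407, 0.1614, 0.2392]
eef_pos: [0.5394, 0.4218, 0.238]
t43.45 tcp [0.5394 0.4218 0.238 ] a -94.09 F [ 0.1 -0.1 -0. ] open 0.0521 grip 0.0
[209, 1, 85, 88, 3985] z0.025 [559.7 253.6] [56.5 79.7] 50.1 bgr [214. 104.  51.]
[444, 0, 76, 18, 909] z0.025 [291.  227.6] [14.8 73. ] 89.5 bgr [122.  66.  52.]
[77, 25, 29, 57, 1000] z0.046 [735.8 248.5] [52.4 16.5] 83.2 bgr [50. 47. 46.]
[188, 142, 118, 34, 2211] z0.011 [578.5 380.1] [ 41.2 148.3] 86.0 bgr [168. 170. 173.]
len 0.14927412558857162
5 [0.5097 0.385 ] w 41.0 | 15 [0.5197 0.3849] w 39.9 | 25 [0.5297 0.3842] w 37.4 | 35 [0.5397 0.3839] w 18.8 | 45 [0.5496 0.3832] w 18.8 | 55 [0.5596 0.3826] w 18.7 | 65 [0.5696 0.3827] w 19.9 | 75 [0.5796 0.3823] w 19.0 | 85 [0.5896 0.3816] w 18.9 | 95 [0.5996 0.3809] w 19.0 | 105 [0.6096 0.3801] w 18.8 | 115 [0.6196 0.3801] w 20.0 | 125 [0.6296 0.3798] w 19.3 | 135 [0.6396 0.379 ] w 19.0 | 145 [0.6495 0.3783] w 18.9 |
```

```bash
python3 -m pendant '[{"offset":[0,0,0],"rotation":[0,0,-0.0723],"hand":60},{"offset":[0,0,0],"rotation":[0,0,-0.0723],"hand":60},{"offset":[0,0,0],"rotation":[0,0,-0.0723],"hand":60},{"offset":[0,0,0],"rotation":[0,0,-0.0723],"hand":60},{"offset":[0,0,0],"rotation":[0,0,-0.0723],"hand":60},{"offset":[0,0,0],"rotation":[0,0,-0.0723],"hand":60},{"offset":[0,0,0],"rotation":[0,0,-0.0723],"hand":60}]' |grep -E 'pos'
python3 -m pendant '[{"offset":[0,0,0],"rotation":[0,0,-0.0723],"hand":60},{"offset":[0,0,0],"rotation":[0,0,-0.0723],"hand":60},{"offset":[0,0,0],"rotation":[0,0,-0.0723],"hand":60},{"offset":[0,0,0],"rotation":[0,0,-0.0723],"hand":60},{"offset":[0,0,0],"rotation":[0,0,-0.0723],"hand":60},{"offset":[0,0,0],"rotation":[0,0,-0.0723],"hand":60},{"offset":[0,0,0],"rotation":[0,0,-0.0723],"hand":60},{"offset":[0,0,0],"rotation":[0,0,0],"hand":60}]' |grep -E 'pos'
python3 -c "
from h import *
st();go(.5916,.3816,.1,-2.9)"
```

```text
eef_pos: [0.5406, 0.4183, 0.2406]
eef_pos: [0.5406, 0.4185, 0.2407]
t44.75 tcp [0.5406 0.4185 0.2407] a -3.12 F [-0.3  0.4 -0.6] open 0.0521 grip 0.0
 turn [-0.0006 -0.0006 -0.0025] shift [0.132  0.0856 0.3517] |n rows| 4.0
```

```bash
python3 -m pendant '[{"offset":[0.066,0.0428,0],"rotation":[0,0,-0.0025],"hand":60},{"offset":[0.066,0.0428,0],"rotation":[0,0,0],"hand":60},{"offset":[0,0,0.09],"rotation":[0,0,0],"hand":60},{"offset":[0,0,0.09],"rotation":[0,0,0],"hand":60},{"offset":[0,0,0.09],"rotation":[0,0,0],"hand":60},{"offset":[0,0,0.08],"rotation":[0,0,0],"hand":60},{"offset":[0,0,0],"rotation":[0,0,0],"hand":60},{"offset":[0,0,0],"rotation":[0,0,0],"hand":60}]' |grep -E 'pos'
python3 -c "
from h import *
st();go(.5916,.3816,.021,-2.9)
T=pose();p=cams.capture('wrist');np.savez('pics/w20.npz',T=T,**p);tool(p,T,(.45,.7,.31,.45))"
```

```text
eef_pos: [0.5912, 0.3818, 0.0993]
t45.42 tcp [0.5912 0.3818 0.0993] a -3.05 F [-0.   1.   0.8] open 0.0521 grip 0.0
 turn [ 0.0014  0.0007 -0.0017] shift [0.0011 0.0005 0.1959] |n rows| 2.0
len 0.07861030903016195
5 [0.6494 0.3793] w 19.8 | 15 [0.6394 0.3794] w 19.1 | 25 [0.6294 0.3799] w 19.3 | 35 [0.6194 0.3804] w 19.5 | 45 [0.6094 0.3815] w 18.9 | 55 [0.5994 0.382 ] w 19.1 | 65 [0.5894 0.3821] w 18.5 | 75 [0.5795 0.3827] w 18.7 |
```

```bash
python3 -m pendant '[{"offset":[0,0,0.08],"rotation":[0,0,0],"hand":60},{"offset":[0,0,0.08],"rotation":[0,0,0],"hand":60},{"offset":[0,0,0.036],"rotation":[0,0,0],"hand":60},{"offset":[0,0,0],"rotation":[0,0,0],"hand":60},{"offset":[0,0,0],"rotation":[0,0,0],"hand":60}]' 40|grep -E 'pos|open|force'
python3 -m pendant '[{"offset":[0,0,0],"rotation":[0,0,0],"hand":0},{"offset":[0,0,0],"rotation":[0,0,0],"hand":0},{"offset":[0,0,0],"rotation":[0,0,0],"hand":0},{"offset":[0,0,0],"rotation":[0,0,0],"hand":0},{"offset":[0,0,0],"rotation":[0,0,0],"hand":0},{"offset":[0,0,0],"rotation":[0,0,0],"hand":0},{"offset":[0,0,0],"rotation":[0,0,0],"hand":0},{"offset":[0,0,0],"rotation":[0,0,0],"hand":0},{"offset":[0,0,0],"rotation":[0,0,0],"hand":0},{"offset":[0,0,0],"rotation":[0,0,0],"hand":0}]' 40|grep -E 'pos|open|force'
```

```text
eef_pos: [0.5931, 0.3846, 0.0249]
contact_force: [0.1, 0.2, 1.2]
opening: 0.0522
gripper_force: 0.0
eef_pos: [0.5918, 0.3834, 0.0228]
contact_force: [-1.2, -1.6, 4.9]
opening: 0.0192
gripper_force: 40.0
```

```bash
python3 -m pendant '[{"offset":[0,0,-0.05],"rotation":[0,0,0],"hand":0},{"offset":[0,0,-0.09],"rotation":[0,0,0],"hand":0},{"offset":[0,0,-0.09],"rotation":[0,0,0],"hand":0},{"offset":[0,0,-0.09],"rotation":[0,0,0],"hand":0},{"offset":[0,0,-0.05],"rotation":[0,0,0],"hand":0},{"offset":[0,0,0],"rotation":[0,0,0.0722],"hand":0},{"offset":[0,0,0],"rotation":[0,0,0.0722],"hand":0},{"offset":[0,0,0],"rotation":[0,0,0.0722],"hand":0},{"offset":[0,0,0],"rotation":[0,0,0.0722],"hand":0},{"offset":[0,0,0],"rotation":[0,0,0.0722],"hand":0},{"offset":[0,0,0],"rotation":[0,0,0.0722],"hand":0},{"offset":[0,0,0],"rotation":[0,0,0.0722],"hand":0}]' 40|grep -E 'pos|open'
python3 -m pendant '[{"offset":[0,0,0],"rotation":[0,0,0.0722],"hand":0},{"offset":[0,0,0],"rotation":[0,0,0.0722],"hand":0},{"offset":[0,0,0],"rotation":[0,0,0.0722],"hand":0},{"offset":[0,0,0],"rotation":[0,0,0.0722],"hand":0},{"offset":[0,0,0],"rotation":[0,0,0.0722],"hand":0},{"offset":[0,0,0],"rotation":[0,0,0.0722],"hand":0},{"offset":[0,0,0],"rotation":[0,0,0.0722],"hand":0},{"offset":[0,0,0],"rotation":[0,0,0],"hand":0}]' 40|grep -E 'pos|open'
python3 -c "
from h import *
st();go(*(P+D@[.1555,.047]),.12,-93.94)"
```

```text
eef_pos: [0.591, 0.3835, 0.1689]
opening: 0.0192
eef_pos: [0.591, 0.3835, 0.1689]
opening: 0.0193
t48.38 tcp [0.591  0.3835 0.1689] a -94.01 F [ 0.   0.2 -2.1] open 0.0193 grip 40.0
 turn [ 0.0002  0.0006 -0.0008] shift [ 1.2168 -0.1078  0.1223] |n rows| 13.0
```

```bash
python3 -m pendant '[{"offset":[0.0869,-0.0077,0],"rotation":[0,0,0],"hand":0},{"offset":[0.0869,-0.0077,0],"rotation":[0,0,0],"hand":0},{"offset":[0.0869,-0.0077,0],"rotation":[0,0,0],"hand":0},{"offset":[0.0869,-0.0077,0],"rotation":[0,0,0],"hand":0},{"offset":[0.0869,-0.0077,0],"rotation":[0,0,0],"hand":0},{"offset":[0.0869,-0.0077,0],"rotation":[0,0,0],"hand":0},{"offset":[0.0869,-0.0077,0],"rotation":[0,0,0],"hand":0},{"offset":[0.0869,-0.0077,0],"rotation":[0,0,0],"hand":0}]' 40|grep -E 'pos|open'
python3 -m pendant '[{"offset":[0.0869,-0.0077,0],"rotation":[0,0,0],"hand":0},{"offset":[0.0869,-0.0077,0],"rotation":[0,0,0],"hand":0},{"offset":[0.0869,-0.0077,0],"rotation":[0,0,0],"hand":0},{"offset":[0.0869,-0.0077,0],"rotation":[0,0,0],"hand":0},{"offset":[0.0869,-0.0077,0],"rotation":[0,0,0],"hand":0},{"offset":[0.0869,-0.0077,0],"rotation":[0,0,0],"hand":0},{"offset":[0,0,0.08],"rotation":[0,0,0],"hand":0},{"offset":[0,0,0.05],"rotation":[0,0,0],"hand":0},{"offset":[0,0,0],"rotation":[0,0,0],"hand":0},{"offset":[0,0,0],"rotation":[0,0,0],"hand":0},{"offset":[0,0,0],"rotation":[0,0,0],"hand":0}]' 40|grep -E 'pos|open'
python3 - <<'E'
from h import *
st();T=pose();p=cams.capture("wrist");np.savez("pics/w21.npz",T=T,**p);cv2.imwrite("pics/w21.png",p["frame"]);go(*(P+D@[.1555,.047]),.0348,-93.94)
X=cloud(p,T);d=(X[...,:2]-P)@D*1000
for y in(-20,-10,0,8):
    k=(abs(d[...,1]-y)<1.5);k[240:]=0;z=X[...,2]
    a=d[k&(z>.08)&(z<.12)][:,0];f=np.sort(d[k&(z>.02)&(z<.027)][:,0])
    g=np.where(np.diff(f)>8)[0];print(y,"held",np.round(np.percentile(a,[2,98]),1) if len(a)>3 else None,"post gaps",[(round(f[i],1),round(f[i+1],1)) for i in g])
E
```

```text
eef_pos: [0.5968, 0.1029, 0.1695]
opening: 0.019
eef_pos: [0.6028, -0.1047, 0.1188]
opening: 0.0192
t49.97 tcp [ 0.6028 -0.1047  0.1188] a -93.74 F [-0.4  0.9 -1. ] open 0.0192 grip 40.0
 turn [-0.0029  0.0009  0.002 ] shift [0.0019 0.006  0.2113] |n rows| 3.0
-20 held None post gaps [(np.float64(29.0), np.float64(59.0)), (np.float64(85.1), np.float64(114.7)), (np.float64(140.4), np.float64(171.2)), (np.float64(196.7), np.float64(226.2))]
-10 held [149.3 168.5] post gaps [(np.float64(29.1), np.float64(59.0)), (np.float64(85.4), np.float64(100.3)), (np.float64(140.6), np.float64(170.7)), (np.float64(196.2), np.float64(226.0))]
0 held [149.2 168.5] post gaps [(np.float64(29.2), np.float64(58.0)), (np.float64(89.7), np.float64(104.4)), (np.float64(140.7), np.float64(174.5)), (np.float64(196.7), np.float64(226.4))]
8 held [148.9 168.2] post gaps [(np.float64(29.6), np.float64(58.4)), (np.float64(90.2), np.float64(108.0)), (np.float64(140.5), np.float64(174.7)), (np.float64(196.2), np.float64(226.5))]
```

```bash
python3 -m pendant '[{"offset":[0,0.007,0.07],"rotation":[0,0,0.002],"hand":0},{"offset":[0,0,0.06],"rotation":[0,0,0],"hand":0},{"offset":[0,0,0.03],"rotation":[0,0,0],"hand":0},{"offset":[0,0,0.02],"rotation":[0,0,0],"hand":0},{"offset":[0,0,0],"rotation":[0,0,0],"hand":0},{"offset":[0,0,0],"rotation":[0,0,0],"hand":0}]' |grep -E 'pos|force'
python3 -m pendant '[{"offset":[0,0,0.016],"rotation":[0,0,0],"hand":0},{"offset":[0,0,0.01],"rotation":[0,0,0],"hand":0},{"offset":[0,0,0],"rotation":[0,0,0],"hand":0},{"offset":[0,0,0],"rotation":[0,0,0],"hand":0}]' |grep -E 'pos|force'
```

```text
eef_pos: [0.6001, -0.1043, 0.0469]
contact_force: [1.5, 0.2, -0.6]
gripper_force: 40.0
eef_pos: [0.599, -0.1047, 0.0354]
contact_force: [-0.3, 1.1, -1.4]
gripper_force: 40.0
```

```bash
python3 -m pendant '[{"offset":[0,0,0],"rotation":[0,0,0],"hand":45},{"offset":[0,0,0],"rotation":[0,0,0],"hand":45},{"offset":[0,0,0],"rotation":[0,0,0],"hand":45},{"offset":[0,0,0],"rotation":[0,0,0],"hand":45},{"offset":[0,0,-0.06],"rotation":[0,0,0],"hand":45},{"offset":[0,0,-0.09],"rotation":[0,0,0],"hand":45},{"offset":[-0.06,0.03,-0.08],"rotation":[0,0,0],"hand":45},{"offset":[-0.06,0.03,-0.07],"rotation":[0,0,0],"hand":45},{"offset":[-0.06,0.03,-0.07],"rotation":[0,0,0],"hand":45},{"offset":[-0.06,0.03,-0.07],"rotation":[0,0,0],"hand":45},{"offset":[-0.06,0.03,-0.07],"rotation":[0,0,0],"hand":45},{"offset":[0,0,0],"rotation":[0,0,0],"hand":20}]' |grep -E 'pos|force'
python3 - <<'E'
from h import *
st();T=pose();p=cams.capture("wrist");np.savez("pics/w22.npz",T=T,**p);cv2.imwrite("pics/w22.png",p["frame"])
X=cloud(p,T);d=(X[...,:2]-P)@D*1000;z=X[...,2]
for c in(99,156):
  for y in(0,30,50,70,90,115,130):
    k=(abs(d[...,1]-y)<1.5)&(abs(d[...,0]-c)<24)&(z>.016)&(z<.05);k[240:]=0
    if k.sum()>3:print(c,y,np.round(np.percentile(d[k][:,0],[2,98]),1),round(np.median(z[k]),4))
k=(z>.068)&(z<.08)&(d[...,0]>-15)&(d[...,0]<25)&(abs(d[...,1])<60);k[240:]=0;print("tab",np.percentile(d[k],[2,98],axis=0))
q=P+D@[-.04,0.02];go(q[0],q[1],.15,-93.94)
E
```

```text
eef_pos: [0.5492, 0.0222, 0.2466]
contact_force: [0.8, -0.5, 0.9]
gripper_force: 0.0
t51.85 tcp [0.5492 0.0222 0.2466] a -93.78 F [ 0.8 -0.5  0.9] open 0.0371 grip 0.0
99 0 [ 75.4 121.8] 0.0258
99 30 [ 89.8 108.1] 0.0284
99 50 [ 89.6 108.2] 0.0286
99 70 [ 89.4 108.2] 0.0287
99 90 [ 82.  116.9] 0.0267
99 115 [ 81.8 115.9] 0.0265
99 130 [ 81.6 115.9] 0.0266
156 0 [133.  179.2] 0.0232
156 30 [144.1 163. ] 0.0223
156 50 [145.2 162.8] 0.0222
156 70 [145.  163.6] 0.0223
156 90 [145.  163.2] 0.0227
156 115 [133.6 174.3] 0.0224
156 130 [134.1 175. ] 0.0224
tab [[ -2.78992322 -23.77874988]
 [ 12.70450773  47.77809801]]
 turn [-0.0063  0.0028  0.0011] shift [0.3734 0.3371 0.2344] |n rows| 6.0
```

View pics/w22.png

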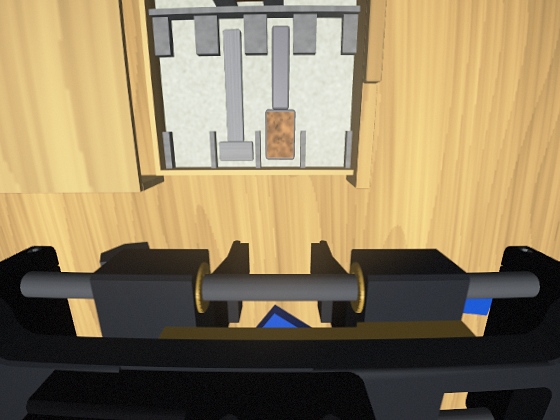

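```bash
python3 - <<'E'
from h import *
q=P+D@[-.04,0.004];go(q[0],q[1],.045,-93.94)
E
python3 -m pendant '[{"offset":[0.08,0.067,0],"rotation":[0,0,0],"hand":0},{"offset":[0.08,0.067,0],"rotation":[0,0,0],"hand":0},{"offset":[0.08,0.067,0],"rotation":[0,0,0],"hand":0},{"offset":[0.08,0.067,0],"rotation":[0,0,0],"hand":0},{"offset":[0.08,0.067,0],"rotation":[0,0,0],"hand":0},{"offset":[0,0,0],"rotation":[0,0,0],"hand":0},{"offset":[0,0,0],"rotation":[0,0,0],"hand":0}]' 20|grep -E 'pos|open'
python3 - <<'E'
from h import *
st();q=P+D@[-.04,0.004];go(q[0],q[1],.045,-93.94)
E
```

```text
turn [-0.0063  0.0028  0.0011] shift [0.4134 0.3371 0.4969] |n rows| 8.0
eef_pos: [0.4009, -0.1324, 0.2387]
opening: 0.001
t52.48 tcp [ 0.4009 -0.1324  0.2387] a -94.27 F [ 0.3 -0.2  0.7] open 0.0010 grip 0.0
 turn [-0.0007  0.001  -0.0037] shift [ 0.005  -0.0046  0.4842] |n rows| 5.0
```

```bash
python3 -m pendant '[{"offset":[0.005,0,0.09],"rotation":[0,0,-0.0037],"hand":0},{"offset":[0,0,0.09],"rotation":[0,0,0],"hand":0},{"offset":[0,0,0.09],"rotation":[0,0,0],"hand":0},{"offset":[0,0,0.09],"rotation":[0,0,0],"hand":0},{"offset":[0,0,0.08],"rotation":[0,0,0],"hand":0},{"offset":[0,0,0.04],"rotation":[0,0,0],"hand":0},{"offset":[0,0,0],"rotation":[0,0,0],"hand":0},{"offset":[0,-0.02,0],"rotation":[0,0,0],"hand":0},{"offset":[0,-0.015,0],"rotation":[0,0,0],"hand":0},{"offset":[0,-0.015,0],"rotation":[0,0,0],"hand":0},{"offset":[0,-0.015,0],"rotation":[0,0,0],"hand":0},{"offset":[0,-0.015,0],"rotation":[0,0,0],"hand":0}]' 20
python3 -m pendant '[{"offset":[0,-0.02,0],"rotation":[0,0,0],"hand":0},{"offset":[0,-0.02,0],"rotation":[0,0,0],"hand":0},{"offset":[0,-0.025,0],"rotation":[0,0,0],"hand":0},{"offset":[0,-0.03,0],"rotation":[0,0,0],"hand":0},{"offset":[0,-0.03,0],"rotation":[0,0,0],"hand":0},{"offset":[0,-0.03,0],"rotation":[0,0,0],"hand":0},{"offset":[0,-0.03,0],"rotation":[0,0,0],"hand":0}]' 20|grep -E 'pos|t_force'
```

```text
time_s: 53.48
eef_pos: [0.4352, -0.1346, 0.0479]
ee_rot: [[-0.065, -0.998, 0.002], [-0.998, 0.065, 0.002], [-0.002, -0.002, -1.0]]
contact_force: [-2.7, 0.7, 3.8]
opening: 0.0004
gripper_force: 1.8
eef_pos: [0.5099, -0.1396, 0.0473]
contact_force: [-3.1, 1.4, 4.0]
```

```bash
python3 -m pendant '[{"offset":[0,-0.03,0],"rotation":[0,0,0],"hand":0},{"offset":[0,-0.03,0],"rotation":[0,0,0],"hand":0},{"offset":[0,-0.03,0],"rotation":[0,0,0],"hand":0},{"offset":[0,-0.03,0],"rotation":[0,0,0],"hand":0},{"offset":[0,-0.03,0],"rotation":[0,0,0],"hand":0},{"offset":[0,-0.03,0],"rotation":[0,0,0],"hand":0},{"offset":[0,-0.03,0],"rotation":[0,0,0],"hand":0},{"offset":[0,-0.02,0],"rotation":[0,0,0],"hand":0},{"offset":[0,-0.02,0],"rotation":[0,0,0],"hand":0}]' 20|grep -E 'pos|t_force'
python3 -m pendant '[{"offset":[0,-0.02,0],"rotation":[0,0,0],"hand":0},{"offset":[0,-0.02,0],"rotation":[0,0,0],"hand":0},{"offset":[0,-0.02,0],"rotation":[0,0,0],"hand":0},{"offset":[0,0,0],"rotation":[0,0,0],"hand":0}]' 20|grep -E 'pos|t_force'
```

```text
eef_pos: [0.6093, -0.1461, 0.0471]
contact_force: [-3.2, 2.6, 3.9]
eef_pos: [0.6348, -0.1478, 0.0473]
contact_force: [0.4, -0.3, 0.1]
```

```bash
for i in 1 2 3 4; do python3 -m pendant '[{"offset":[0,-0.015,0],"rotation":[0,0,0],"hand":0},{"offset":[0,-0.01,0],"rotation":[0,0,0],"hand":0},{"offset":[0,0,0],"rotation":[0,0,0],"hand":0}]' 20|grep -E 'pos|t_force'; done
```

```text
eef_pos: [0.6434, -0.1484, 0.0472]
contact_force: [-0.3, 0.6, 0.8]
eef_pos: [0.6537, -0.149, 0.0473]
contact_force: [-0.6, -0.2, -0.3]
eef_pos: [0.6639, -0.1496, 0.0474]
contact_force: [-0.1, -0.1, -0.3]
eef_pos: [0.67, -0.15, 0.0473]
contact_force: [-8.9, 3.1, 6.2]
```

```bash
python3 -m pendant '[{"offset":[0,-0.01,0],"rotation":[0,0,0],"hand":0},{"offset":[0,-0.01,0],"rotation":[0,0,0],"hand":0},{"offset":[0,0,0],"rotation":[0,0,0],"hand":0},{"offset":[0,0,0],"rotation":[0,0,0],"hand":0}]' 20|grep -E 'pos|t_force'
python3 -m pendant '[{"offset":[0,0.03,0],"rotation":[0,0,0],"hand":0},{"offset":[0,0.06,0],"rotation":[0,0,0],"hand":0},{"offset":[0,0.06,0],"rotation":[0,0,0],"hand":0},{"offset":[0,0.03,-0.08],"rotation":[0,0,0],"hand":0},{"offset":[0,0,-0.09],"rotation":[0,0,0],"hand":0},{"offset":[0,0,-0.09],"rotation":[0,0,0],"hand":0},{"offset":[0,0.09,-0.09],"rotation":[0,0,0],"hand":0},{"offset":[0,0.09,-0.05],"rotation":[0,0,0],"hand":0},{"offset":[0,0,0],"rotation":[0,0,0],"hand":0}]' 20|grep -E 'pos|t_force'
python3 - <<'E'
from h import *
st();T=pose();p=cams.capture("wrist");X=cloud(p,T);d=(X[...,:2]-P)@D*1000;z=X[...,2]
for y in(-130,-110,-60):
    k=(abs(d[...,1]-y)<2)&(z>.045)&(d[...,0]>150)&(d[...,0]<300);k[240:]=0;b=(d[k][:,0]//3).astype(int);print(y,[(3*i,int(1000*np.median(z[k][b==i]))) for i in np.unique(b)])
t=cams.capture("top");cv2.imwrite("pics/end.png",cv2.resize(t["frame"][110:330,100:460],(800,489),interpolation=cv2.INTER_CUBIC))
E
```

```text
eef_pos: [0.6699, -0.15, 0.0474]
contact_force: [-26.0, 7.5, 19.2]
eef_pos: [0.5414, -0.1421, 0.2065]
contact_force: [-0.2, 0.9, 0.3]
t57.23 tcp [ 0.5414 -0.1421  0.2065] a -93.72 F [-0.2  0.9  0.3] open 0.0002 grip 0.0
-130 [(np.int64(240), 57), (np.int64(243), 55), (np.int64(246), 60), (np.int64(249), 60), (np.int64(252), 60), (np.int64(255), 60), (np.int64(258), 67), (np.int64(261), 70), (np.int64(264), 70), (np.int64(267), 70), (np.int64(270), 70), (np.int64(273), 70), (np.int64(276), 70), (np.int64(279), 70), (np.int64(282), 70), (np.int64(285), 70), (np.int64(288), 70), (np.int64(291), 70), (np.int64(294), 70), (np.int64(297), 70)]
-110 [(np.int64(240), 52), (np.int64(243), 57), (np.int64(246), 60), (np.int64(249), 60), (np.int64(252), 60), (np.int64(255), 60), (np.int64(258), 66), (np.int64(261), 70), (np.int64(264), 70), (np.int64(267), 70), (np.int64(270), 70), (np.int64(273), 70), (np.int64(276), 70), (np.int64(279), 70), (np.int64(282), 70), (np.int64(285), 70), (np.int64(288), 70), (np.int64(291), 70), (np.int64(294), 70), (np.int64(297), 70)]
-60 [(np.int64(240), 53), (np.int64(243), 55), (np.int64(246), 60), (np.int64(249), 60), (np.int64(252), 60), (np.int64(255), 60), (np.int64(258), 68), (np.int64(261), 70), (np.int64(264), 70), (np.int64(267), 70), (np.int64(270), 70), (np.int64(273), 70), (np.int64(276), 70), (np.int64(279), 70), (np.int64(282), 70), (np.int64(285), 70), (np.int64(288), 70), (np.int64(291), 70), (np.int64(294), 70), (np.int64(297), 70)]
```

View pics/end.png

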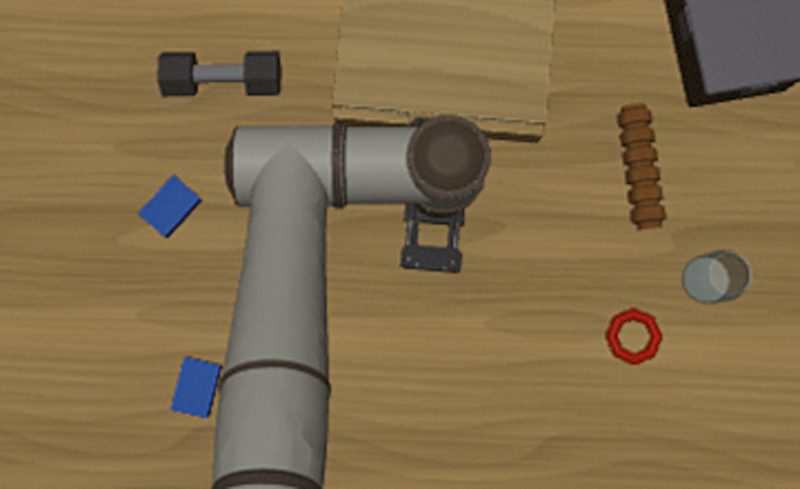

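```bash
python3 -c "
from cell import workorder;print(workorder.hand_in())"
```

```text
the job is handed in; nothing more can be done
None
```

I handed the job in at about 57 s: the trainer is stacked base, pad, cap in its pocket, the file and scraper (the only two tools I found) each lie in their own compartment, and the drawer is pushed home with the bystanders where they started. Two things happened along the way: the base tilted going in and settled flat after I released it, and that contact left the drawer about 6 mm short of fully open while I filled it.

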